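# Touch off a pump-head block under the bottle shelf

### The arm

A 7-joint arm with a two-finger parallel gripper is mounted at the origin on the work surface. World frame = base frame: x ahead of the robot, y to its left, z up, the work surface at z = 0. Lengths are in m, angles in rad, forces in N, time in s.
With the tool pointing down it reaches from about 0.4 to 0.925 m from the base axis. Payload 4.1 kg.
Tool frame: the origin (TCP) lies on the centre line of the jaws, within the pads' length; the fingertips stand 19 mm ahead of it and the grasp point (between the pads) is the TCP; z points along the fingers, x is the direction in which the jaws open and shut, and the axes are right-handed (so a half turn about z gives the same grasp; the last joint's range is limited). The gripper opens to 85 mm and grips with 20 to 120 N. Pads are 22 mm wide; open, the fingers measure 114 mm over their backs; the gripper's body (76 mm by 85 mm) begins 54 mm behind the grasp point. The pads swing forward as they close: fully open they stand 13 mm farther back than shut.
Start: joints at [-1.319, 0.398, 0.045, 1.537, -0.019, 1.207, -0.051], TCP at [0.223, 0.61, 0.25] pointing down, gripper open.
Joint ranges: [-2.82, 2.82], [-0.49, 2.23], [-1.37, 1.46], [0, 2.46], [-1.36, 4.5], [0.23, 2], [-2.94, 2.94]. Speed limits (rad/s): [2.57, 2.57, 3.14, 3.14, 3.14, 3.14, 3.14].

### API

Orientations are given as a unit quaternion [x, y, z, w].
In Python, from workcell import sensors, vision, workorder gives the robot as it stands.
- The arm moves only by the tool carry_out, never from a script. Its argument "steps" is a list of rows, each an object of numbers: "dx", "dy", "dz": the shift along the world's x, y, z in cm; "rx", "ry", "rz": the turn, a rotation vector about the world's x, y, z in degrees; "fingers": the opening, from 0 (shut) to 1 (fully open). A call has 1 to 5 rows; each row shifts and turns the pose as measured when the row begins; what a row does not reach is not made up. A row lasts 1/8 s, in which the tool goes at most 62.5 mm and 10.7 degrees, less where a joint would pass 70% of its speed; a pose out of reach is approached as far as the arm can. A call with a gripper value outside its range is refused whole. The fingers move at their own pace and stop on an object; "grip_force" is the grip in N (left out, the last holds). Time passes only in rows, so rows that do not move let the fingers close. It gives the time, the measured TCP pose, the force and the opening at its end, in the units of the state.
- sensors.read_state(): the state, without advancing time (a new reading comes with each control period).
- vision.get_image(name): name is "scene" or "top" or "wrist"; returns (picture, depth): 400x640x3 uint8, red, green, blue; 400x640 float32, m along the optical axis (not along the pixel's ray), 0 where there is no reading.
- vision.camera_params(name): a dict with "mtx" (3x3 intrinsics, pixels), "position" and "rotation" of the camera in the world. Camera axes: x right, y down, z forward; pixel columns grow to the right and rows downward; lengths in m; the calibration is good to about 2 mm. A picture is of the moment at which its call begins: read the wrist's pose just before it. camera_params takes no time and is no camera call; for the wrist camera it gives the pose at the moment of the call.
- workorder.job_done(): hands the job in, once; it reports no verdict.
The state is a dict: "clock": time; "qpos": joint angles; "qd": joint speeds; "joint_efforts": joint torques, N m; "position": TCP position; "tcp_rot": TCP orientation; "ft_force": force on the tool from outside, world axes, zero at the start; "ft_torque": the same for the moment, N m; "grip_width": finger opening in m.
Only numpy, scipy, OpenCV 4.12 (cv2) and the standard library are available. Lean on these libraries where they do the work, as an engineer would, in place of code of your own. Each camera call takes 0.05 s, during which the arm holds its last target.

### The job

Take the touch probe from its leaning rest and touch off the clamped pump-head block with the probe's red ball, gently and in this order: the blue pad on top, the green pad on the front, the red pad on the end; hold each touch for about half a second. Then lay the probe back in its rest as you found it, let go; do not knock the bottle shelf, press on the block with anything but the ball, or shift the amber bottle, beaker and jar.

Things in the scene. Friction and masses are not known exactly. Their poses are not given: they have to be found in the camera images.
- probe_grip (a point): Touch probe, 180 mm long, about 235 g: yellow square handle 24 x 24 x 80 mm with a dark collar at its lower end, then a steel stylus with a red ball. This point: on the axis in the handle, 30 mm below its upper end, 50 mm above its lower end. z runs from the ball to the handle's upper end; x, y are normal to the flat sides. The ball's centre is 142 mm from here along -z.
- ball (a point): Centre of the probe's red ball (radius 8 mm); axes as the stylus, z towards the handle.
- stylus: The probe's 8 mm steel stylus with its red ball; origin where it leaves the handle, 92 mm from the ball's centre; z towards the handle. It is sprung there: about 0.5 N per mm pushed along its axis (12 mm travel), 0.6 N per mm pushed sideways at the ball (12 mm travel), hard stops beyond.
- cradle: Fixed probe rest: dark base 150 x 90 x 12 mm, black bed on a pillar. Origin on the table; x: the way the ball end points, z up. The probe lies with its axis 30 deg from vertical, handle back to -x. The 16 mm wide bed carries the handle's robot-side face; a fork (16 mm slot) stops its lower end, cheeks 35 mm apart hold its lowest 20 mm; the rest of its left and right flanks is free.
- rest_point (a point): Where the probe's grip point lies when at rest: in the cradle's frame 19 mm to -x of its origin and 160 mm up. Axes as the cradle. The rest is open on its upper side: the probe comes out and goes back square to the bed, along cos 30 deg of x plus sin 30 deg of z (forward and up).
- block: Aluminium pump-head block 80 (x) x 130 (y) x 65 mm, clamped in a swivel vise with blue jaws front and back (jaws 44 mm high, to 57 mm from the centre in x); does not move. Origin under the vise on the base plate; z up, block top at 83 mm, port fittings to 95 mm (18 mm wide, at x = 18, y = +42 and -42 mm). x points away from the robot: -x is the front.
- pad_top: Blue datum pad 26 x 26 mm, 6 mm proud of the block's top. Origin at the centre of its face, which looks up (+z); 89 mm above the block's origin, x = y = 0. Axes as the block.
- pad_front: Green datum pad 26 x 26 mm, 6 mm proud of the block's front. Origin at the centre of its face, which looks to -x (robot side): block x = -46 mm, 69 mm up. Axes as the block.
- pad_end: Red datum pad 26 x 26 mm, 6 mm proud of the block's left end. Origin at the centre of its face, which looks to +y: block y = +71 mm, 69 mm up. Axes as the block.
- station: Fixed station: base plate 150 (x) x 300 (y) x 12 mm; two posts at its back corners carry a clear shelf 107 x 310 mm over the block, underside at 222 mm, top at 230 mm, with two fixed bottles to 351 mm. Origin on the table under the middle; x away from the robot. The pads are reached from the robot side, probe and tool leaning about 30 to 40 deg.
- shelf_edge (a point): Middle of the lower front edge of the clear bottle shelf: station x = -42 mm, 222 mm above the table. Axes as the station. From this edge a clear splash guard 5 mm thick stands up to 297 mm above the table along the whole front.
- vial_rack: Bystander: heavy fixed blue rack 130 x 80 mm with vials, 67 mm high. Origin under its centre on the table.
- amber_bottle: Bystander: loose amber bottle, 66 mm diameter, 150 mm high. Origin under its centre.
- beaker: Bystander: loose glass beaker, 72 mm diameter, 90 mm high. Origin under its centre.
- jar: Bystander: loose white jar, 60 mm diameter, 75 mm high, in front of the station. Origin under its centre.
There are look-alikes about, which are no part of the job. What is shaped like the cradle but yellow is not meant.

How it is judged:
On the way, in this order (a step that is already met when the one before it is completed fails the run):
1. the ball touches the blue top pad (contact force between stylus and pad_top above 0.8 N and distance between ball and pad_top below 0.02 m), for 0.2 s.
2. the ball touches the green front pad (contact force between stylus and pad_front above 0.8 N and distance between ball and pad_front below 0.02 m), for 0.2 s.
3. the ball touches the red end pad (contact force between stylus and pad_end above 0.8 N and distance between ball and pad_end below 0.02 m), for 0.2 s.
At the end, for the whole second after the job is handed in: The probe lies still in its rest with its grip point within 14 mm of the rest point and its axis within about 9 degrees of the rest's lean; the bottle, beaker and jar stand upright within 25 mm of where they were (distance between probe_grip and rest_point below 0.014 m and angle between the z axis of probe_grip and the z axis of cradle, either way round between 0.373599 and 0.673599 rad and angle between the y axis of probe_grip and the y axis of cradle, either way round below 0.15 rad and linear speed of stylus below 0.03 m/s and distance of each of amber_bottle, beaker, jar from where it was at the start of the episode below 0.025 m and angle between each of amber_bottle, beaker, jar's own z axis and vertical below 0.2 rad); the robot touches nothing.
It fails at once if the probe is driven hard into the block or vise (over 15 N) (contact force between stylus and block above 15 N).
It fails at once if the robot or the probe knocks the station's shelf or bottles (over 8 N) (contact force between any of the fingers, the arm, probe and station above 8 N).
It fails at once if the robot itself presses on the block (over 8 N) (contact force between any of the fingers, the arm and block above 8 N).
It fails at once if a bystander is shifted over 25 mm or tipped (distance of any of amber_bottle, beaker, jar from where it was at the start of the episode above 0.025 m or angle between any of amber_bottle, beaker, jar's own z axis and vertical above 0.3 rad).
It also fails if it takes over 72 s, if anything falls off the work surface, if the arm or the gripper's body presses on something with over 40 N, if the wrist force passes 120 N, or if a joint passes its speed limit or range.

## Working session

There is one attempt and no reset: what is moved stays moved. The work goes in short steps, Python scripts to look and compute and a tool call to move; the robot and the scene stay as the last step left them, time stands still between calls to the robot, and variables do not carry over. Pictures are saved under pics/ and viewed, and the job is handed in when it is done.

Besides the shell and the picture viewer there is one more tool, called after "Request:" as name(argument=value, ...) on one line, values as JSON. carry_out: Moves the arm, as the interface text tells. Its arguments: {"type":"object","properties":{"steps":{"type":"array","items":{"type":"object","properties":{"dx":{"type":"number"},"dy":{"type":"number"},"dz":{"type":"number"},"rx":{"type":"number"},"ry":{"type":"number"},"rz":{"type":"number"},"fingers":{"type":"number"}}}},"grip_force":{"type":"number"}},"required":["steps"]}

```bash
ls; mkdir -p pics; python3 - <<'E'
from workcell import sensors, vision
import cv2,numpy as np
s=sensors.read_state()
for k,v in s.items(): print(k,np.round(v,4))
for n in ["scene","top","wrist"]:
    p=vision.camera_params(n); print(n,np.round(p['mtx'],1).tolist(),np.round(p['position'],4),np.round(p['rotation'],4).tolist())
    im,d=vision.get_image(n); cv2.imwrite(f"pics/{n}0.png",im[:,:,::-1]); np.save(f"pics/{n}0.npy",d)
E
```

```text
pics
clock 0.0
qpos [-1.319   0.3992  0.045   1.5379 -0.0187  1.2069 -0.0507]
qd [ 0.0004  0.0003 -0.0005 -0.0005 -0.0003  0.002   0.0023]
joint_efforts [ 2.00000e-04 -4.75122e+01  1.36470e+00 -2.54223e+01  1.17000e-02
  9.60000e-03 -0.00000e+00]
position [0.2231 0.6099 0.2493]
tcp_rot [ 8.196e-01  5.729e-01 -8.000e-04  6.000e-04]
ft_force [-0.3854  0.5315  0.4401]
ft_torque [ 0.0295  0.0351 -0.0029]
grip_width 0.0856
scene [[362.5, 0.0, 319.8], [0.0, 362.5, 196.9], [0.0, 0.0, 1.0]] [ 0.8091 -0.0011  1.098 ] [0.781, 0.6028, -0.1022, -0.127]
top [[441.3, 0.0, 316.7], [0.0, 441.3, 195.9], [0.0, 0.0, 1.0]] [0.2045 0.0882 1.5161] [0.7046, -0.7001, 0.0841, -0.0798]
wrist [[293.3, 0.0, 320.8], [0.0, 293.3, 200.2], [0.0, 0.0, 1.0]] [0.1539 0.6352 0.3726] [0.8111, 0.5671, 0.0807, 0.1182]
```

View pics/scene0.png

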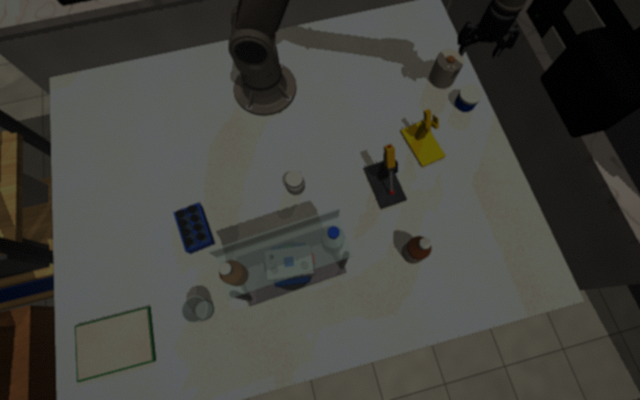

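View pics/top0.png

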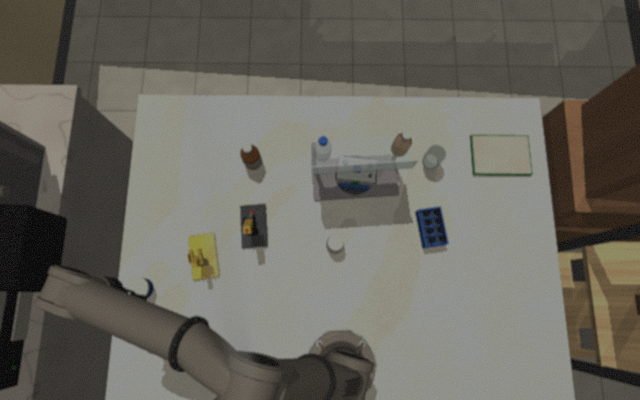

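View pics/wrist0.png

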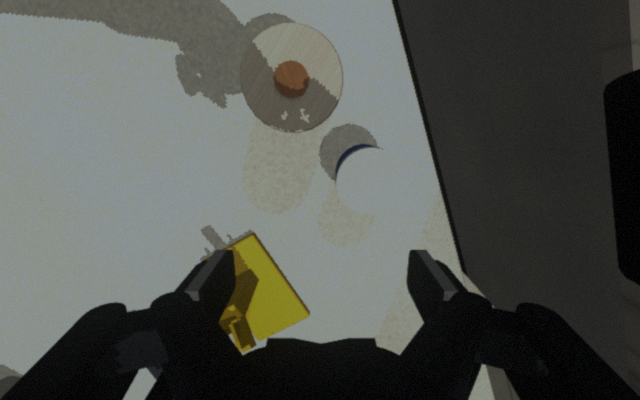

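Candidates for the probe: the yellow-handled item on the black-based rest (scene (388,165), top (250,225)), and the one on the yellow rest (scene (428,125), top (200,258)). The description says the yellow rest isn't meant, so I choose the black one. I'll check this in close crops.

```bash
cat > h.py <<'E'
import numpy as np,cv2
from scipy.spatial.transform import Rotation as R
P={'scene':([[362.5,0,319.8],[0,362.5,196.9]],None),}
def load(n,tag='0'):
    from workcell import vision
    p=vision.camera_params(n); im=cv2.imread(f'pics/{n}{tag}.png'); d=np.load(f'pics/{n}{tag}.npy'); return p,im,d
def cloud(p,d):
    K=np.array(p['mtx']); v,u=np.mgrid[0:d.shape[0],0:d.shape[1]]
    c=np.stack([(u-K[0,2])/K[0,0]*d,(v-K[1,2])/K[1,1]*d,d],-1)
    return c@R.from_quat(p['rotation']).as_matrix().T+np.array(p['position'])
def proj(p,X):
    K=np.array(p['mtx']); c=(np.atleast_2d(X)-p['position'])@R.from_quat(p['rotation']).as_matrix()
    return c[:,:2]/c[:,2:]*[K[0,0],K[1,1]]+[K[0,2],K[1,2]]
def crop(im,x0,y0,x1,y1,s,out,g=1.8):
    c=cv2.resize(im[y0:y1,x0:x1],None,fx=s,fy=s,interpolation=cv2.INTER_CUBIC)
    cv2.imwrite(out,np.clip(c.astype(float)*g,0,255).astype(np.uint8))
E
python3 - <<'E'
from h import *
p,im,d=load('scene'); crop(im,340,90,480,220,5,'pics/c1.png'); crop(im,170,150,370,310,4,'pics/c2.png')
c=cloud(p,d)
for u,v in [(388,185),(371,173),(401,199),(390,150),(392,193),(300,240),(290,262),(228,220),(415,250),(293,180),(200,305)]: print((u,v),np.round(c[v,u],3))
p,im,d=load('top'); crop(im,180,190,300,290,6,'pics/c3.png'); crop(im,300,120,460,260,5,'pics/c4.png')
c=cloud(p,d)
for u,v in [(265,215),(250,225),(245,240),(355,172),(335,243)]: print((u,v),np.round(c[v,u],3))
E
```

```text
(388, 185) [0.467 0.306 0.013]
(371, 173) [0.413 0.266 0.01 ]
(401, 199) [0.522 0.331 0.012]
(390, 150) [0.426 0.294 0.189]
(392, 193) [0.505 0.301 0.043]
(300, 240) [ 0.617 -0.007  0.231]
(290, 262) [ 0.663 -0.042  0.231]
(228, 220) [ 0.447 -0.212  0.   ]
(415, 250) [0.698 0.291 0.109]
(293, 180) [0.397 0.015 0.073]
(200, 305) [ 0.68  -0.333  0.008]
(265, 215) [0.491 0.259 0.013]
(250, 225) [0.428 0.285 0.179]
(245, 240) [0.403 0.323 0.017]
(355, 172) [ 0.624 -0.048  0.094]
(335, 243) [0.387 0.02  0.076]
```

View pics/c1.png

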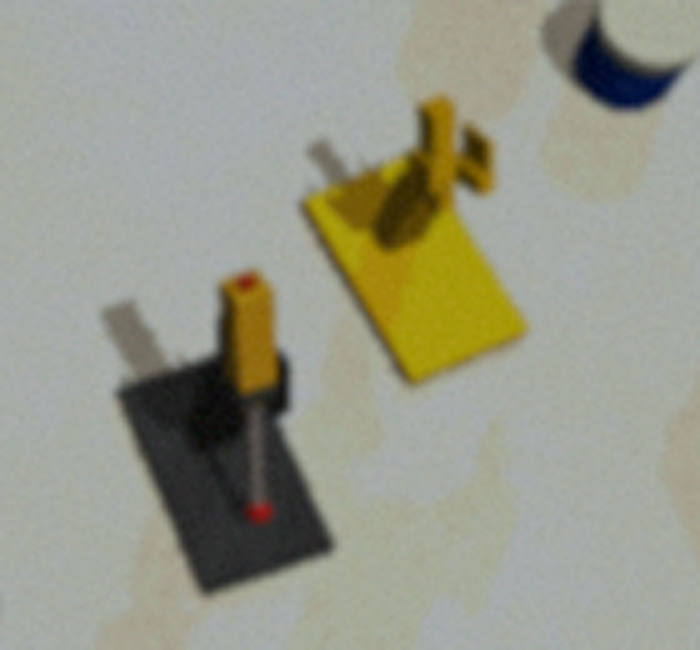

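View pics/c2.png

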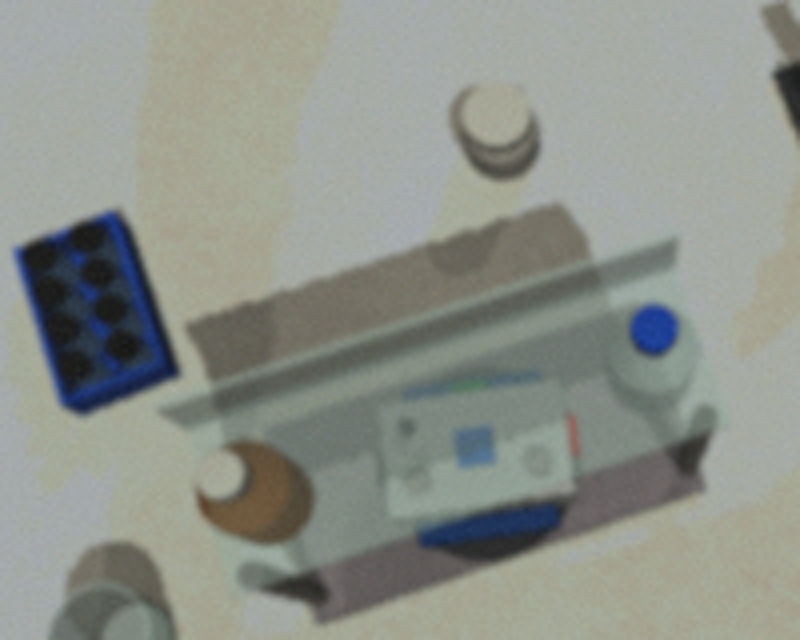

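View pics/c3.png

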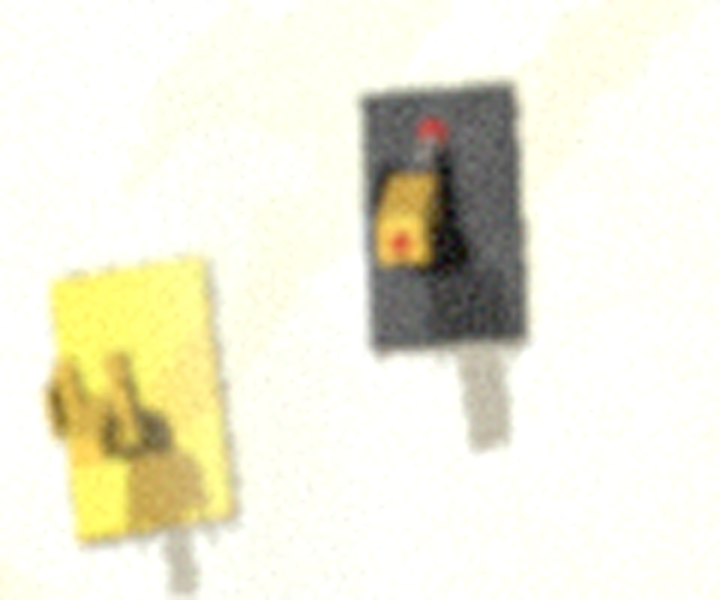

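View pics/c4.png

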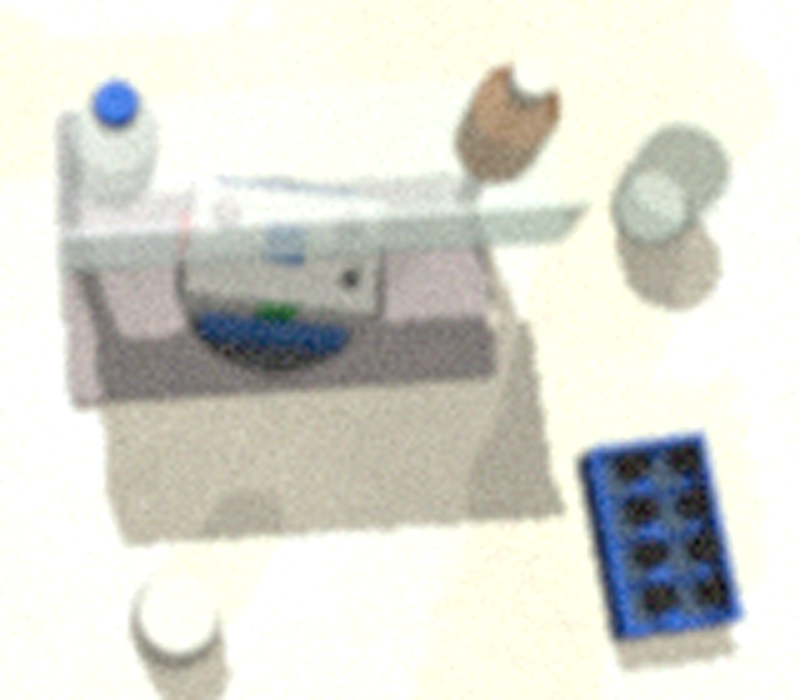

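```bash
python3 - <<'E'
from h import *
p,im,d=load('scene'); crop(im,250,225,350,295,8,'pics/c5.png',2.2)
crop(im,205,195,360,310,5,'pics/c7.png',2.2)
p,im,d=load('top'); crop(im,325,145,425,215,8,'pics/c6.png',1.1)
E
```

```text
(no output)
```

View pics/c5.png

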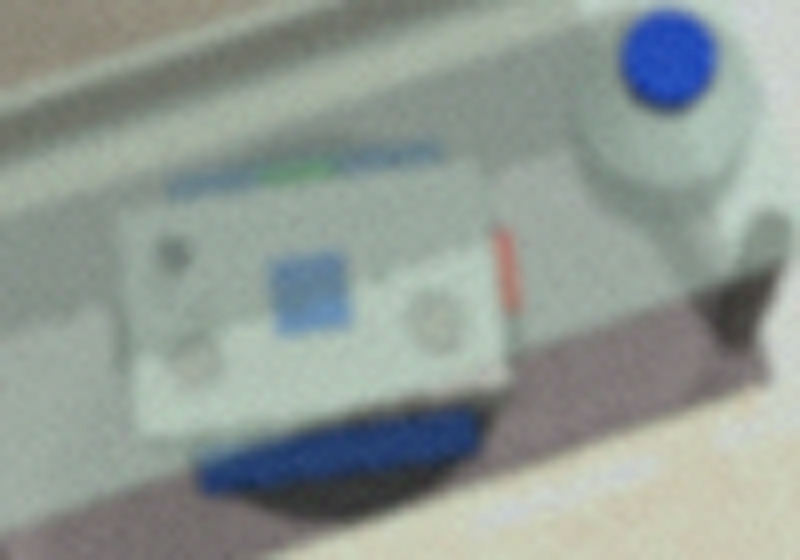

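View pics/c6.png

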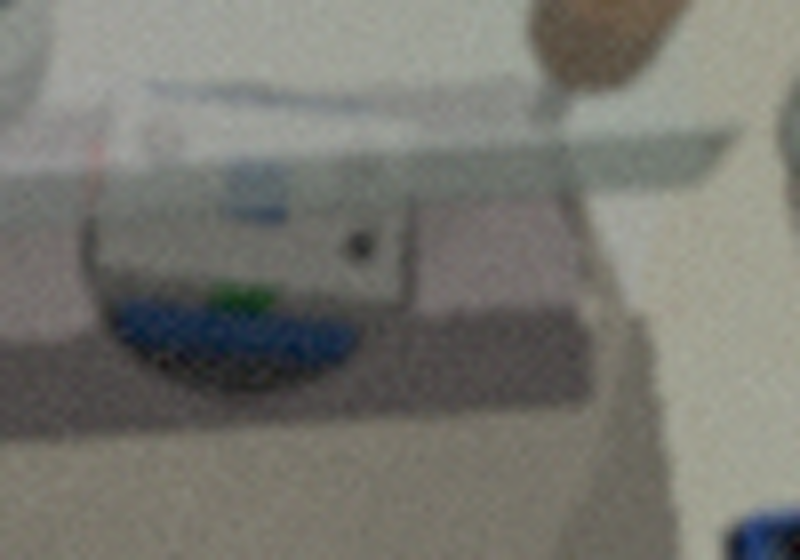

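View pics/c7.png

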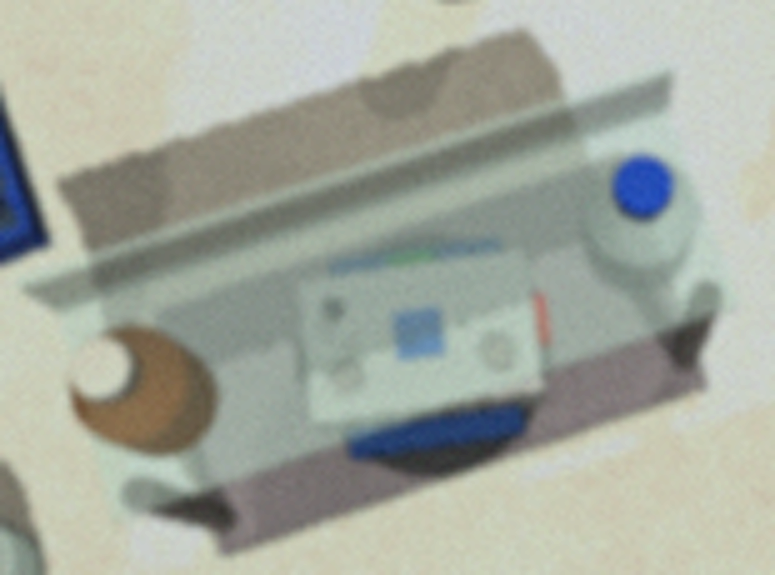

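```bash
cat > fit.py <<'E'
from h import *
from scipy.optimize import least_squares
from workcell import vision
C={n:vision.camera_params(n) for n in('scene','top')}
def pix(pts,x0,y0,s): return (np.array(pts,float)+.5)/s-.5+[x0,y0]
def fit(obs,g):
    def T(q,X): 
        c,s=np.cos(q[2]),np.sin(q[2]); X=np.array(X,float); return np.stack([q[0]+c*X[:,0]-s*X[:,1],q[1]+s*X[:,0]+c*X[:,1],X[:,2]],1)
    f=lambda q:np.concatenate([(proj(C[n],T(q,X))-u).ravel() for n,X,u in obs])
    r=least_squares(f,g,loss='soft_l1'); return r.x,f(r.x).reshape(-1,2),T
E
python3 - <<'E'
from fit import *
H=.0125
obs=[('scene',[[-.04,-.065,.095],[-.04,.065,.095],[.04,.065,.095],[.04,-.065,.095],[-.013,-.013,.101],[-.013,.013,.101],[.013,.013,.101],[.013,-.013,.101]],pix([(123,210),(480,150),(505,383),(145,437),(268,260),(346,250),(352,325),(278,335)],250,225,8)),
('top',[[-.04,.065,.095],[-.04,-.065,.095]],pix([(95,265),(397,305)],325,145,8))]
for o in (obs,obs[:1]):
    q,r,T=fit(o,[.65,-.04,0]); print('block',np.round(q,4),np.degrees(q[2]));print(np.round(r,1).tolist())
b=T(q,[[0,0,.101],[-.046,0,.081],[0,.071,.081]])
o=[('scene',[[-.075,-.045,.012],[.075,-.045,.012],[.075,.045,.012]],pix([(120,395),(205,592),(333,548)],340,90,5)),
('top',[[.075,.045,.012],[.075,-.045,.012],[-.075,-.045,.012],[-.075,.045,.012]],pix([(362,97),(513,83),(527,340),(373,352)],180,190,6))]
for oo in (o,o[:1],o[1:]):
    q,r,T=fit(oo,[.46,.28,0]); print('cradle',np.round(q,4),np.degrees(q[2]));print(np.round(r,1).tolist())
s=[('scene',[[-.042,-.155,.222],[-.042,.155,.222],[-.042,-.155,.297],[-.042,.155,.297]],pix([(60,308),(673,105),(25,290),(673,72)],205,195,5))]
q,r,T=fit(s,[.65,-.04,0]); print('station',np.round(q,4),np.degrees(q[2]));print(np.round(r,1).tolist())
o=[('scene',[[.075,.15,.012],[.075,-.15,.012]],pix([(705,388),(225,553)],205,195,5)),
('top',[[-.075,.15,.012],[-.075,-.15,.012]],[[313.5,200],[399,195]])]
q,r,T=fit(o,[.65,-.04,0]); print('station base',np.round(q,4),np.degrees(q[2]));print(np.round(r,1).tolist())
E
```

```text
block [ 0.6373 -0.0519 -0.1084] -6.208665555346488
[[-1.2, -0.4], [0.4, 0.3], [1.3, -0.2], [-1.1, 0.2], [0.1, -0.1], [-0.3, -0.3], [0.1, -0.3], [-0.1, -0.1], [-0.7, -0.3], [0.3, -0.9]]
block [ 0.6376 -0.0517 -0.1062] -6.085097393420871
[[-1.1, -0.2], [0.4, 0.4], [1.4, -0.1], [-1.0, 0.4], [0.2, -0.0], [-0.2, -0.2], [0.2, -0.2], [0.0, 0.0]]
cradle [0.455  0.2972 0.0872] 4.997196894298067
[[-1.2, -2.2], [-0.4, -0.1], [0.4, -0.5], [-0.4, -0.8], [0.2, -0.4], [0.3, -0.4], [-0.5, -0.3]]
cradle [0.4576 0.2977 0.084 ] 4.814281417052039
[[-0.7, -1.6], [-0.0, 0.6], [0.8, 0.3]]
cradle [0.4534 0.2969 0.0883] 5.058485455599398
[[-0.4, -0.3], [0.3, 0.0], [0.4, 0.0], [-0.3, 0.2]]
station [ 0.6363 -0.0511  0.0762] 4.365190163747542
[[1.3, 1.0], [-0.8, 1.2], [-0.9, -0.9], [0.6, -0.9]]
station base [ 0.6313 -0.0532  0.0684] 3.918524096909405
[[0.5, -0.6], [-1.6, 0.1], [-0.1, -0.2], [-0.3, -0.3]]
```

```bash
cat > plan.py <<'E'
from h import *
from workcell import sensors
def rot(yaw,lean):
    y,l=np.radians(yaw),np.radians(lean); x=np.array([-np.sin(y),np.cos(y),0]); z=np.array([np.cos(y)*np.sin(l),np.sin(y)*np.sin(l),-np.cos(l)])
    return R.from_matrix(np.stack([x,np.cross(z,x),z],1))
def rows(pos,Rt,vmax=5.,amax=8.):
    s=sensors.read_state(); p=np.array(s['position']); Rc=R.from_quat(s['tcp_rot'])
    d=(np.array(pos)-p)*100; rv=np.degrees((Rt*Rc.inv()).as_rotvec())
    n=max(int(np.ceil(max(np.linalg.norm(d)/vmax,np.linalg.norm(rv)/amax))),1)
    print('clk',round(s['clock'],2),'tcp',np.round(p,4),'force',np.round(s['ft_force'],2),'w',round(s['grip_width'],4))
    print('total d',np.round(d,2),'rv',np.round(rv,2),'n',n,'| row',np.round(d/n,2),np.round(rv/n,2))
CR=np.array([.4545,.2970]);CY=5.
def cr(X):
    y=np.radians(CY); return np.array([CR[0]+np.cos(y)*X[0]-np.sin(y)*X[1],CR[1]+np.sin(y)*X[0]+np.cos(y)*X[1],X[2]])
E
python3 - <<'E'
from plan import *
g=cr([-.019,0,.16]); Rt=rot(5,30); z=Rt.as_matrix()[:,2]; print(g,z, g-.10*z)
rows(g-.10*z+[0,0,.02],Rt)
E
```

```text
[0.4355723  0.29534404 0.16      ] [ 0.49809735  0.04357787 -0.8660254 ] [0.38576257 0.29098625 0.24660254]
clk 0.15 tcp [0.2232 0.61   0.2495] force [-0.8  -0.56 -1.29] w 0.0854
total d [ 16.26 -31.9    1.71] rv [ -3.89 -29.98  24.54] n 8 | row [ 2.03 -3.99  0.21] [-0.49 -3.75  3.07]
```

Request:
carry_out(steps=[{"dx":2,"dy":-4,"dz":1.5,"rx":-0.5,"ry":-3.75,"rz":3.1,"fingers":1},{"dx":2,"dy":-4,"dz":1.5,"rx":-0.5,"ry":-3.75,"rz":3.1},{"dx":2,"dy":-4,"dz":0.5,"rx":-0.5,"ry":-3.75,"rz":3.1},{"dx":2,"dy":-4,"dz":0,"rx":-0.5,"ry":-3.75,"rz":3.1},{"dx":2,"dy":-4,"dz":0,"rx":-0.5,"ry":-3.75,"rz":3.1}], grip_force=50)

```text
validation failed for argument at $.st...
```

```bash
python3 - <<'E'
from plan import *
g=cr([-.019,0,.16]); Rt=rot(5,30); z=Rt.as_matrix()[:,2]
rows(g-.10*z,Rt)
E
```

```text
clk 0.15 tcp [0.2232 0.61   0.2495] force [-0.8  -0.56 -1.29] w 0.0854
total d [ 16.26 -31.9   -0.29] rv [ -3.89 -29.98  24.54] n 8 | row [ 2.03 -3.99 -0.04] [-0.49 -3.75  3.07]
```

Request:
carry_out(steps=[{"dx":2,"dy":-4,"dz":1.5,"rx":-0.5,"ry":-3.75,"rz":3.1,"fingers":1},{"dx":2,"dy":-4,"dz":1.5,"rx":-0.5,"ry":-3.75,"rz":3.1,"fingers":1},{"dx":2,"dy":-4,"dz":0.5,"rx":-0.5,"ry":-3.75,"rz":3.1,"fingers":1},{"dx":2,"dy":-4,"dz":0,"rx":-0.5,"ry":-3.75,"rz":3.1,"fingers":1},{"dx":2,"dy":-4,"dz":0,"rx":-0.5,"ry":-3.75,"rz":3.1,"fingers":1}], grip_force=50)

```text
clock: 0.78
position: [0.3241, 0.4064, 0.283]
tcp_rot: [0.719, 0.674, 0.122, 0.115]
ft_force: [0.6, 0.4, 0.2]
grip_width: 0.0853
```

```bash
python3 - <<'E'
from plan import *
g=cr([-.019,0,.16]); Rt=rot(5,30); z=Rt.as_matrix()[:,2]
rows(g-.10*z+[0,0,.01],Rt)
E
```

```text
clk 0.78 tcp [0.3241 0.4064 0.283 ] force [0.6  0.39 0.25] w 0.0853
total d [  6.17 -11.54  -2.64] rv [ -1.03 -10.69   8.39] n 3 | row [ 2.06 -3.85 -0.88] [-0.34 -3.56  2.8 ]
```

Request:
carry_out(steps=[{"dx":2.05,"dy":-3.85,"dz":-0.3,"rx":-0.3,"ry":-3.6,"rz":2.8,"fingers":1},{"dx":2.05,"dy":-3.85,"dz":-1.1,"rx":-0.3,"ry":-3.6,"rz":2.8,"fingers":1},{"dx":2.05,"dy":-3.85,"dz":-1.2,"rx":-0.3,"ry":-3.6,"rz":2.8,"fingers":1},{"dx":0,"dy":0,"dz":0,"rx":0,"ry":0,"rz":0,"fingers":1}])

```text
clock: 1.27
position: [0.3869, 0.2822, 0.2548]
tcp_rot: [0.652, 0.712, 0.193, 0.177]
ft_force: [0.6, 0.3, -0.4]
grip_width: 0.0851
```

```bash
python3 - <<'E'
from plan import *
from workcell import vision
g=cr([-.019,0,.16]); Rt=rot(5,30); z=Rt.as_matrix()[:,2]
rows(g-.10*z,Rt)
p=vision.camera_params('wrist'); im,d=vision.get_image('wrist'); np.save('pics/w1.npy',d)
import pickle; pickle.dump(p,open('pics/w1.pkl','wb'))
cv2.imwrite('pics/w1.png',np.clip(im[:,:,::-1]*2.,0,255).astype(np.uint8))
top=cr([-.019,0,.16])-.03*z; ball=g+.142*z
print(proj(p,[g,top,ball]))
q,im,d=load('scene'); print(proj(q,[top,ball]))
E
```

```text
clk 1.27 tcp [0.3869 0.2822 0.2548] force [ 0.61  0.25 -0.41] w 0.0851
total d [-0.11  0.88 -0.82] rv [ 0.01  0.33 -0.06] n 1 | row [-0.11  0.88 -0.82] [ 0.01  0.33 -0.06]
[[331.33190772 200.82730904]
 [332.71113751 212.85748434]
 [327.65615477 168.7659713 ]]
[[389.40776008 148.84600675]
 [391.91931903 193.99873182]]
```

View pics/w1.png

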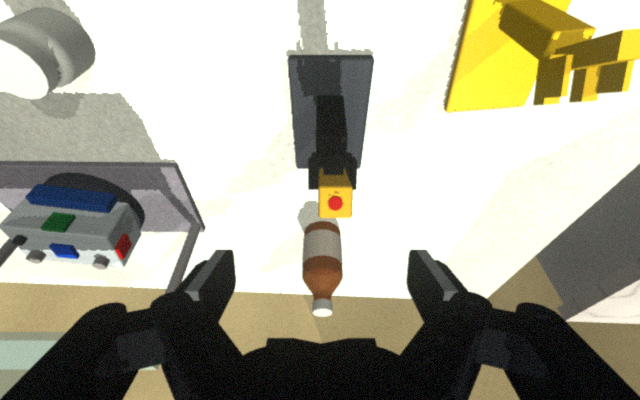

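```bash
python3 - <<'E'
from plan import *
import pickle
p=pickle.load(open('pics/w1.pkl','rb')); d=np.load('pics/w1.npy'); c=cloud(p,d)
im=cv2.imread('pics/w1.png'); crop(im,270,40,400,230,3,'pics/w1c.png',1)
g=cr([-.019,0,.16]); z=rot(5,30).as_matrix()[:,2]; top=g-.03*z; print('pred top',top)
for u,v in [(335,203),(325,195),(346,195),(324,213),(347,213),(336,185),(300,110),(350,110)]: print(u,v,np.round(c[v,u],4))
# red dot centroid
b,gr,r=[im[:,:,i].astype(int) for i in range(3)]
m=(r>120)&(gr<70); m[:, :300]=0; m[:,370:]=0; vs,us=np.nonzero(m); print('dot',us.mean(),vs.mean(),len(us), np.median(c[m],0))
E
```

```text
pred top [0.42062938 0.2940367  0.18598076]
335 203 [0.4097 0.2943 0.1863]
325 195 [0.406  0.287  0.1827]
346 195 [0.4045 0.3015 0.1829]
324 213 [0.4176 0.2874 0.1892]
347 213 [0.4155 0.3035 0.1898]
336 185 [0.4019 0.2944 0.1763]
300 110 [0.4408 0.2624 0.0117]
350 110 [0.4359 0.3209 0.0113]
dot 335.015873015873 202.5952380952381 126 [0.40871577 0.29420653 0.18668419]
```

View pics/w1c.png

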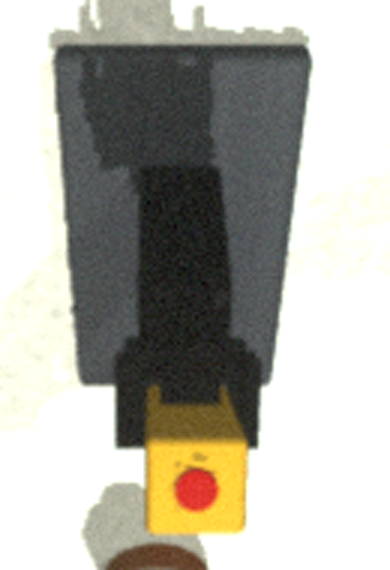

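```bash
python3 - <<'E'
from fit import *
import pickle
p=pickle.load(open('pics/w1.pkl','rb')); C['wrist']=p; d=np.load('pics/w1.npy'); c=cloud(p,d)
for u,v in [(291,59),(371,59),(299,164),(358,164),(320,60),(310,90),(345,90),(331,52)]: print(u,v,np.round(c[v,u],4))
w=[('wrist',[[-.075,-.045,.012],[-.075,.045,.012],[.075,-.045,.012],[.075,.045,.012]],[[289.3,55.5],[373,56],[297,167.3],[360,167.3]])]
t=[('top',[[.075,.045,.012],[.075,-.045,.012],[-.075,-.045,.012],[-.075,.045,.012]],pix([(362,97),(513,83),(527,340),(373,352)],180,190,6))]
for oo in (w,w+t):
    q,r,T=fit(oo,[.46,.28,0]); print('cradle',np.round(q,4),np.degrees(q[2]));print(np.round(r,1).tolist())
# handle top in scene/top cams: dot
print('scene dot pred', proj(C['scene'],[[.409,.2943,.1865],[.4206,.294,.186]]),proj(C['top'],[[.409,.2943,.1865],[.4206,.294,.186]]))
print(pix([(246,282)],340,90,5),pix([(400,242)],180,190,6))
print('ball',pix([(258,513)],340,90,5),pix([(432,128)],180,190,6))
E
```

```text
291 59 [0.3839 0.251  0.0115]
371 59 [0.3775 0.3336 0.0092]
299 164 [0.5221 0.264  0.0126]
358 164 [0.5152 0.3448 0.0122]
320 60 [0.3823 0.2809 0.0115]
310 90 [0.4148 0.2726 0.0128]
345 90 [0.4118 0.3113 0.0119]
331 52 [3.776e-01 2.920e-01 1.000e-04]
cradle [0.4514 0.2987 0.0853] 4.884862449022497
[[-1.8, -0.1], [2.7, -0.3], [-0.9, 0.6], [0.7, 0.8]]
cradle [0.4516 0.298  0.0879] 5.036486544374484
[[-2.6, 0.2], [1.8, -0.2], [-1.2, 0.8], [0.4, 0.8], [-0.7, 0.2], [-0.0, 0.5], [0.1, 0.5], [-0.7, 0.7]]
scene dot pred [[388.22727404 145.09336081]
 [389.39308083 148.83671776]] [[246.20626253 230.65909268]
 [246.49088477 226.90683022]]
[[388.8 146. ]] [[246.25       229.91666667]]
ball [[391.2 192.2]] [[251.58333333 210.91666667]]
```

```bash
python3 - <<'E'
from fit import *
import pickle
C['wrist']=pickle.load(open('pics/w1.pkl','rb'))
def tri(o):
    f=lambda X:np.concatenate([(proj(C[n],X)-u).ravel() for n,u in o]); r=least_squares(f,[.45,.3,.1]); return r.x,np.round(f(r.x),1)
a=tri([('scene',[388.8,146.]),('top',[246.25,229.9]),('wrist',[335.,202.6])]);b=tri([('scene',[391.2,192.2]),('top',[251.6,210.9])])
print(a,b); v=a[0]-b[0]; print(np.linalg.norm(v),v/np.linalg.norm(v),'lean',np.degrees(np.arccos(v[2]/np.linalg.norm(v))))
E
```

```text
(array([0.41134373, 0.29465858, 0.18441348]), array([-0.3,  0.1, -0. ,  0.1,  0.1,  0. ])) (array([0.50008457, 0.30163793, 0.03668617]), array([ 0.1, -0. ,  0.1,  0. ]))
0.17247319883765144 [-0.51451958 -0.04046624  0.85652325] lean 31.071573286485613
```

```bash
python3 - <<'E'
from plan import *
Rt=rot(5,30); z=Rt.as_matrix()[:,2]
rows(np.array([.425,.2957,.1624])-.085*z,Rt); print(z*8.5)
E
```

```text
clk 1.32 tcp [0.387  0.2851 0.2563] force [-0.64  0.41 -0.5 ] w 0.0853
total d [-0.44  0.69 -2.03] rv [-0.16  0.41 -0.21] n 1 | row [-0.44  0.69 -2.03] [-0.16  0.41 -0.21]
[ 4.23382747  0.37041191 -7.36121593]
```

Request:
carry_out(steps=[{"dx":-0.4,"dy":0.7,"dz":-2.0,"rx":-0.15,"ry":0.4,"rz":-0.2,"fingers":1},{"dx":0,"dy":0,"dz":0,"rx":0,"ry":0,"rz":0,"fingers":1},{"dx":0,"dy":0,"dz":0,"rx":0,"ry":0,"rz":0,"fingers":1}])

```text
clock: 1.7
position: [0.3834, 0.2969, 0.2388]
tcp_rot: [0.652, 0.713, 0.194, 0.174]
ft_force: [1.3, -0.4, -0.2]
grip_width: 0.0854
```

```bash
python3 - <<'E'
from plan import *
from workcell import vision
Rt=rot(5,30)
rows(np.array([.425,.2957,.1624]),Rt,2)
p=vision.camera_params('wrist'); im,d=vision.get_image('wrist')
cv2.imwrite('pics/w2.png',np.clip(im[:,:,::-1]*2.,0,255).astype(np.uint8))
c=cloud(p,d); b=im.astype(int); m=(b[:,:,0]>60)&(b[:,:,1]<35); m[:,:280]=0;m[:,380:]=0; vs,us=np.nonzero(m); print(us.mean(),vs.mean(),len(us),np.median(c[m],0))
z=Rt.as_matrix()[:,2]
E
```

```text
clk 1.7 tcp [0.3834 0.2969 0.2388] force [ 1.33 -0.38 -0.24] w 0.0854
total d [ 4.16 -0.12 -7.64] rv [-0.31  0.13 -0.2 ] n 5 | row [ 0.83 -0.02 -1.53] [-0.06  0.03 -0.04]
312.7007299270073 223.02919708029196 137 [0.40870996 0.29447565 0.18672172]
```

View pics/w2.png

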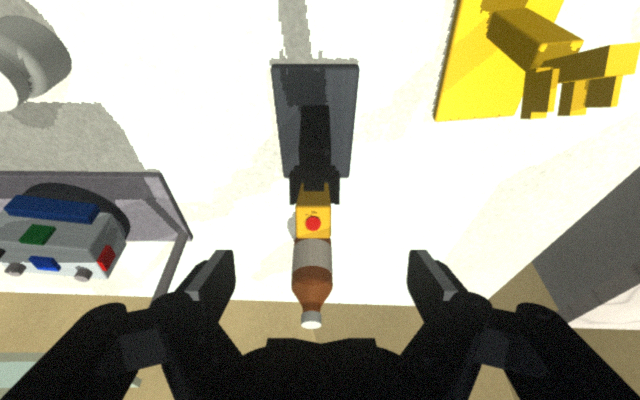

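Request:
carry_out(steps=[{"dx":0.6,"dy":-0.25,"dz":-1.3,"rx":-0.1,"ry":0,"rz":-0.1,"fingers":1},{"dx":0.85,"dy":0,"dz":-1.6,"rx":-0.1,"ry":0,"rz":-0.1,"fingers":1},{"dx":0.9,"dy":0.05,"dz":-1.6,"rx":-0.1,"ry":0,"rz":0,"fingers":1},{"dx":0.8,"dy":0.05,"dz":-1.5,"rx":0,"ry":0,"rz":0,"fingers":1},{"dx":0,"dy":0,"dz":0,"rx":0,"ry":0,"rz":0,"fingers":1}])

```text
clock: 2.38
position: [0.4173, 0.295, 0.1765]
tcp_rot: [0.653, 0.711, 0.192, 0.176]
ft_force: [0.6, -0.5, 0.7]
grip_width: 0.0852
```

```bash
python3 - <<'E'
from plan import *
from workcell import vision
Rt=rot(5,30)
rows(np.array([.425,.2957,.1624]),Rt,2)
p=vision.camera_params('wrist'); im,d=vision.get_image('wrist')
cv2.imwrite('pics/w3.png',np.clip(im[:,:,::-1]*2.,0,255).astype(np.uint8))
rows(np.array([.425,.2957,.1624]),Rt,2)
E
```

```text
clk 2.38 tcp [0.4173 0.295  0.1765] force [ 0.63 -0.46  0.69] w 0.0852
total d [ 0.77  0.07 -1.41] rv [-0.09  0.18  0.06] n 1 | row [ 0.77  0.07 -1.41] [-0.09  0.18  0.06]
clk 2.42 tcp [0.4172 0.2954 0.1772] force [ 0.23  0.2  -0.28] w 0.0851
total d [ 0.78  0.03 -1.48] rv [-0.16  0.21  0.04] n 1 | row [ 0.78  0.03 -1.48] [-0.16  0.21  0.04]
```

View pics/w3.png

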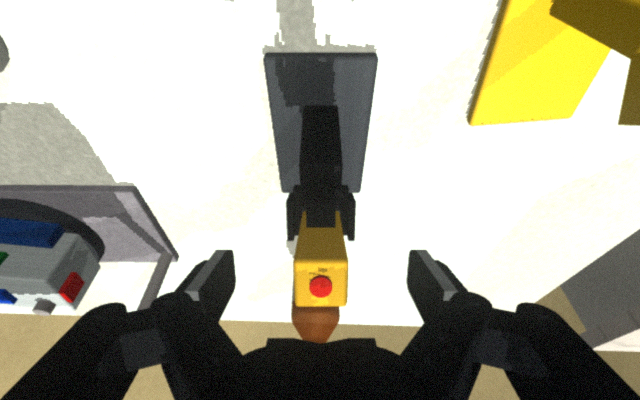

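Request:
carry_out(steps=[{"dx":0.8,"dy":0.03,"dz":-1.45,"rx":-0.1,"ry":0.2,"rz":0,"fingers":1},{"dx":0,"dy":0,"dz":0,"rx":0,"ry":0,"rz":0,"fingers":1},{"dx":0.1,"dy":0,"dz":-0.2,"rx":0,"ry":0,"rz":0,"fingers":0.6},{"dx":0,"dy":0,"dz":0,"rx":0,"ry":0,"rz":0,"fingers":0.5},{"dx":0,"dy":0,"dz":0,"rx":0,"ry":0,"rz":0,"fingers":0.45}])

```text
clock: 3.05
position: [0.4265, 0.2976, 0.1635]
tcp_rot: [0.652, 0.712, 0.194, 0.174]
ft_force: [-0.7, -0.2, -0.0]
grip_width: 0.0386
```

```bash
python3 - <<'E'
from plan import *
from workcell import vision
Rt=rot(5,30)
rows(np.array([.425,.2957,.1624]),Rt,2)
p=vision.camera_params('wrist'); im,d=vision.get_image('wrist')
cv2.imwrite('pics/w4.png',np.clip(im[:,:,::-1]*2.,0,255).astype(np.uint8))
rows(np.array([.425,.2957,.1624]),Rt,2)
E
```

```text
clk 3.05 tcp [0.4265 0.2976 0.1635] force [-0.7  -0.23 -0.01] w 0.0386
total d [-0.15 -0.19 -0.11] rv [-0.35  0.17 -0.06] n 1 | row [-0.15 -0.19 -0.11] [-0.35  0.17 -0.06]
clk 3.1 tcp [0.4265 0.2976 0.1635] force [-0.59 -0.78 -0.53] w 0.0383
total d [-0.15 -0.19 -0.11] rv [-0.34  0.17 -0.06] n 1 | row [-0.15 -0.19 -0.11] [-0.34  0.17 -0.06]
```

View pics/w4.png

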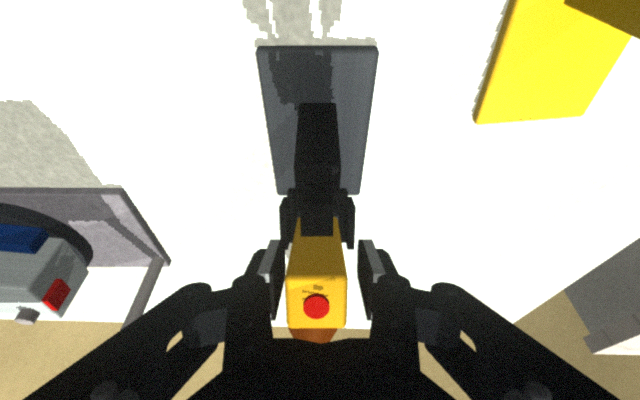

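Request:
carry_out(steps=[{"dx":0,"dy":-0.18,"dz":0,"rx":-0.2,"ry":0.1,"rz":0,"fingers":0.4},{"dx":0,"dy":0,"dz":0,"rx":0,"ry":0,"rz":0,"fingers":0.2},{"dx":0,"dy":0,"dz":0,"rx":0,"ry":0,"rz":0,"fingers":0},{"dx":0,"dy":0,"dz":0,"rx":0,"ry":0,"rz":0,"fingers":0},{"dx":0,"dy":0,"dz":0,"rx":0,"ry":0,"rz":0,"fingers":0}], grip_force=60)

```text
clock: 3.72
position: [0.4264, 0.2956, 0.1638]
tcp_rot: [0.652, 0.712, 0.192, 0.175]
ft_force: [-0.8, -0.2, 1.1]
grip_width: 0.0232
```

```bash
python3 - <<'E'
from plan import *
from workcell import vision,sensors
Rt=rot(5,30)
rows(np.array([.425,.2957,.1624]),Rt,2); s=sensors.read_state(); print(s['tcp_rot'],s['position'],s['qpos'],s['ft_torque'])
p=vision.camera_params('wrist'); im,d=vision.get_image('wrist')
cv2.imwrite('pics/w5.png',np.clip(im[:,:,::-1]*2.,0,255).astype(np.uint8))
E
```

```text
clk 3.73 tcp [0.4264 0.2956 0.1638] force [-0.79 -0.2   1.11] w 0.0232
total d [-0.14  0.01 -0.14] rv [-0.12  0.07 -0.05] n 1 | row [-0.14  0.01 -0.14] [-0.12  0.07 -0.05]
[0.65234745 0.71210051 0.19208563 0.17452444] [0.42643976 0.29555811 0.1638137 ] [-1.14210364  0.09207711  0.23392266  2.26947104  0.7504179   0.53404969
  0.13680628] [-0.13919424  0.52528995 -0.09579754]
```

View pics/w5.png

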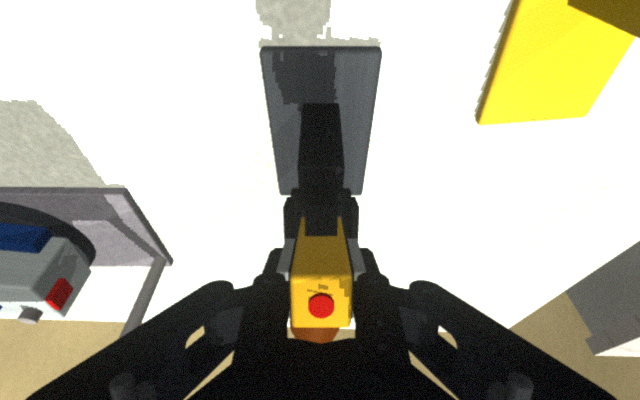

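Request:
carry_out(steps=[{"dx":0.65,"dy":0.06,"dz":0.38,"rx":0,"ry":0,"rz":0,"fingers":0},{"dx":1.3,"dy":0.11,"dz":0.75,"rx":0,"ry":0,"rz":0,"fingers":0},{"dx":1.3,"dy":0.11,"dz":0.75,"rx":0,"ry":0,"rz":0,"fingers":0},{"dx":1.3,"dy":0.11,"dz":0.75,"rx":0,"ry":0,"rz":0,"fingers":0},{"dx":1.3,"dy":0.11,"dz":0.75,"rx":0,"ry":0,"rz":0,"fingers":0}])

```text
clock: 4.4
position: [0.4743, 0.2993, 0.19]
tcp_rot: [0.652, 0.716, 0.183, 0.17]
ft_force: [0.2, 0.2, -2.7]
grip_width: 0.0232
```

```bash
python3 - <<'E'
from plan import *
from workcell import vision,sensors
s=sensors.read_state(); print(s['clock'],s['position'],s['ft_force'],s['grip_width'])
for n in('scene','wrist'):
    im,d=vision.get_image(n); cv2.imwrite(f'pics/{n}6.png',im[:,:,::-1]); np.save(f'pics/{n}6.npy',d)
im=cv2.imread('pics/scene6.png'); crop(im,340,90,480,220,5,'pics/s6c.png',2); im=cv2.imread('pics/wrist6.png');crop(im,0,0,640,400,1,'pics/w6.png',2)
E
```

```text
4.4 [0.47426902 0.29929278 0.19003645] [ 0.20427788  0.23641914 -2.68395484] 0.02322843112922915
```

View pics/s6c.png

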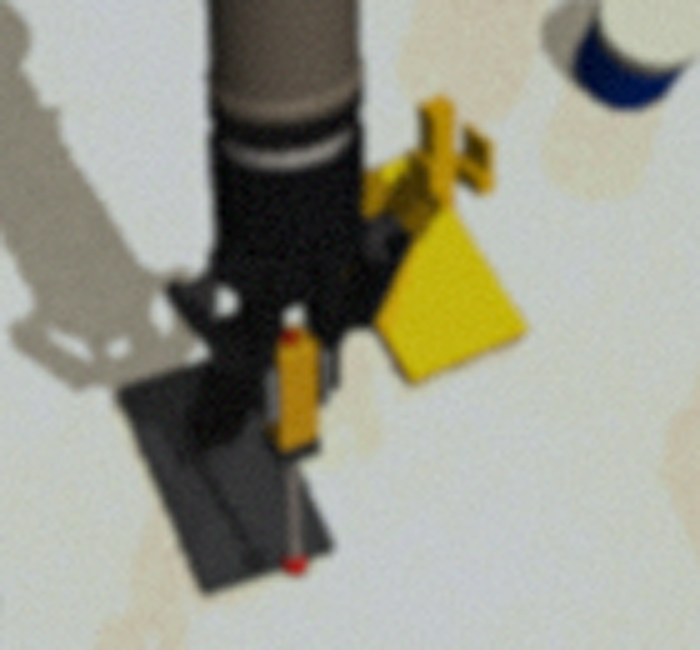

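View pics/w6.png

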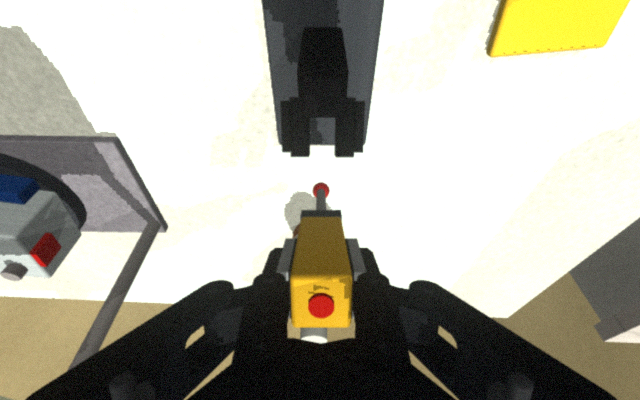

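```bash
cat >> plan.py <<'E'
def snap(tag,n='wrist',g=2.):
    from workcell import vision; import pickle
    s=sensors.read_state(); p=vision.camera_params(n); im,d=vision.get_image(n)
    cv2.imwrite(f'pics/{n}{tag}.png',np.clip(im[:,:,::-1]*g,0,255).astype(np.uint8)); np.save(f'pics/{n}{tag}.npy',d); pickle.dump((p,s),open(f'pics/{n}{tag}.pkl','wb'))
    return s,p,im,d
def ballpx(im,lo=(250,100),hi=(390,260)):
    b=im.astype(int); m=(b[:,:,0]>55)&(b[:,:,0]>2.2*b[:,:,1]); k=np.zeros_like(m); k[lo[1]:hi[1],lo[0]:hi[0]]=1; m&=k
    vs,us=np.nonzero(m); return us.mean(),vs.mean(),m
def ballworld(p,im,d,**k):
    u,v,m=ballpx(im,**k); z=np.percentile(d[m&(d>0)],20)+.0065; K=np.array(p['mtx'])
    c=np.array([(u-K[0,2])/K[0,0]*z,(v-K[1,2])/K[1,1]*z,z]); return R.from_quat(p['rotation']).apply(c)+p['position'],(u,v,m.sum(),z)
E
python3 - <<'E'
from plan import *
s,p,im,d=snap('7')
B,i=ballworld(p,im,d); print(B,i, s['position'])
print('tool frame',R.from_quat(s['tcp_rot']).inv().apply(B-s['position']))
# cam pose in tool frame
Rt=R.from_quat(s['tcp_rot']); print(Rt.inv().apply(np.array(p['position'])-s['position']),(Rt.inv()*R.from_quat(p['rotation'])).as_quat())
E
```

```text
[0.54126425 0.30518981 0.06109105] (np.float64(320.7647058823529), np.float64(188.52941176470588), np.int64(85), np.float32(0.2779185)) [0.4756804  0.29954723 0.19114424]
tool frame [ 1.19129975e-04 -5.64785660e-03  1.45653700e-01]
[ 0.00042664 -0.07361059 -0.12405331] [-1.42812455e-01 -5.23128065e-04 -1.48741477e-04  9.89749618e-01]
```

```bash
cat >> plan.py <<'E'
BO=np.array([0,-.0056,.1457])
BLK=np.array([.637,-.052]);BY=-6.1
def bl(X):
    y=np.radians(BY); return np.array([BLK[0]+np.cos(y)*X[0]-np.sin(y)*X[1],BLK[1]+np.sin(y)*X[0]+np.cos(y)*X[1],X[2]+.012])
def ballto(X,yaw=-6,lean=40,**k):
    Rt=rot(yaw,lean); rows(np.array(X)-Rt.apply(BO),Rt,**k)
def ballnow():
    s=sensors.read_state(); return s['position']+R.from_quat(s['tcp_rot']).apply(BO)
E
python3 - <<'E'
from plan import *
print(bl([-.12,0,.13])); ballto(bl([-.12,0,.13]))
E
```

```text
[ 0.51767945 -0.03924831  0.142     ]
clk 4.55 tcp [0.4747 0.2992 0.1904] force [ 0.3  -0.02 -2.22] w 0.0237
total d [ -4.59 -32.92   6.68] rv [  0.16 -11.02 -11.14] n 7 | row [-0.66 -4.7   0.95] [ 0.02 -1.57 -1.59]
```

Request:
carry_out(steps=[{"dx":0,"dy":-2,"dz":2,"rx":0,"ry":-1,"rz":-1,"fingers":0},{"dx":-0.3,"dy":-4.5,"dz":2,"rx":0,"ry":-1.6,"rz":-1.6,"fingers":0},{"dx":-0.8,"dy":-5,"dz":1.5,"rx":0,"ry":-1.6,"rz":-1.6,"fingers":0},{"dx":-0.8,"dy":-5,"dz":0.5,"rx":0,"ry":-1.6,"rz":-1.6,"fingers":0},{"dx":-0.8,"dy":-5,"dz":0.3,"rx":0,"ry":-1.6,"rz":-1.6,"fingers":0}])

```text
clock: 5.18
position: [0.4431, 0.0814, 0.2508]
tcp_rot: [0.683, 0.661, 0.212, 0.228]
ft_force: [0.4, -0.2, -1.7]
grip_width: 0.0234
```

```bash
python3 - <<'E'
from plan import *
ballto(bl([-.12,0,.13]))
E
```

```text
clk 5.17 tcp [0.4431 0.0814 0.2508] force [ 0.44 -0.15 -1.71] w 0.0234
total d [ -1.43 -11.13   0.64] rv [ 0.44 -3.73 -3.88] n 3 | row [-0.48 -3.71  0.21] [ 0.15 -1.24 -1.29]
```

Request:
carry_out(steps=[{"dx":-0.5,"dy":-4.2,"dz":0.2,"rx":0.15,"ry":-1.3,"rz":-1.4,"fingers":0},{"dx":-0.5,"dy":-4.0,"dz":0.2,"rx":0.15,"ry":-1.3,"rz":-1.3,"fingers":0},{"dx":-0.4,"dy":-2.5,"dz":0.2,"rx":0.15,"ry":-1.2,"rz":-1.2,"fingers":0},{"dx":0,"dy":0,"dz":0,"rx":0,"ry":0,"rz":0,"fingers":0},{"dx":0,"dy":0,"dz":0,"rx":0,"ry":0,"rz":0,"fingers":0}])

```text
clock: 5.8
position: [0.4293, -0.0042, 0.2551]
tcp_rot: [0.698, 0.637, 0.221, 0.241]
ft_force: [0.3, -0.7, -1.5]
grip_width: 0.0233
```

```bash
python3 - <<'E'
from plan import *
ballto(bl([-.12,0,.13]))
s,p,im,d=snap('8'); cv2.imwrite('pics/x.png',im)
B,i=ballworld(p,im,d,lo=(250,60)); print(B,i, ballnow(), R.from_quat(s['tcp_rot']).inv().apply(B-s['position']))
E
```

```text
clk 5.8 tcp [ 0.4293 -0.0042  0.2551] force [ 0.28 -0.7  -1.48] w 0.0233
total d [-0.05 -2.57  0.21] rv [-0.2  -1.81 -0.81] n 1 | row [-0.05 -2.57  0.21] [-0.2  -1.81 -0.81]
[ 0.51988241 -0.00420555  0.14354459] (np.float64(329.5243902439024), np.float64(196.6890243902439), np.int64(164), np.float32(0.27819568)) [ 0.51455702 -0.01163083  0.13697165] [0.00816093 0.00192651 0.14346111]
```

View pics/wrist8.png

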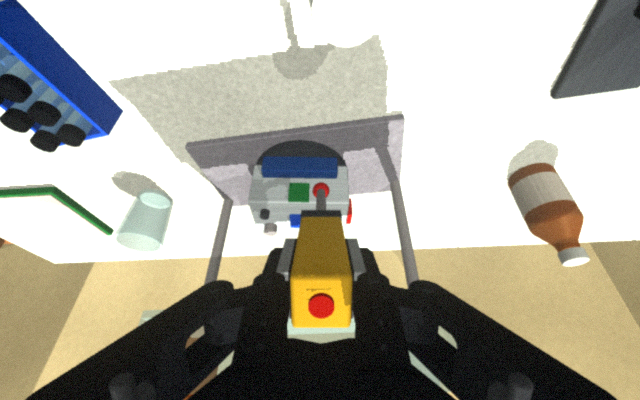

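```bash
python3 - <<'E'
from plan import *
im=cv2.imread('pics/wrist8.png'); crop(im,235,130,365,245,6,'pics/w8c.png',1)
E
```

```text
(no output)
```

View pics/w8c.png

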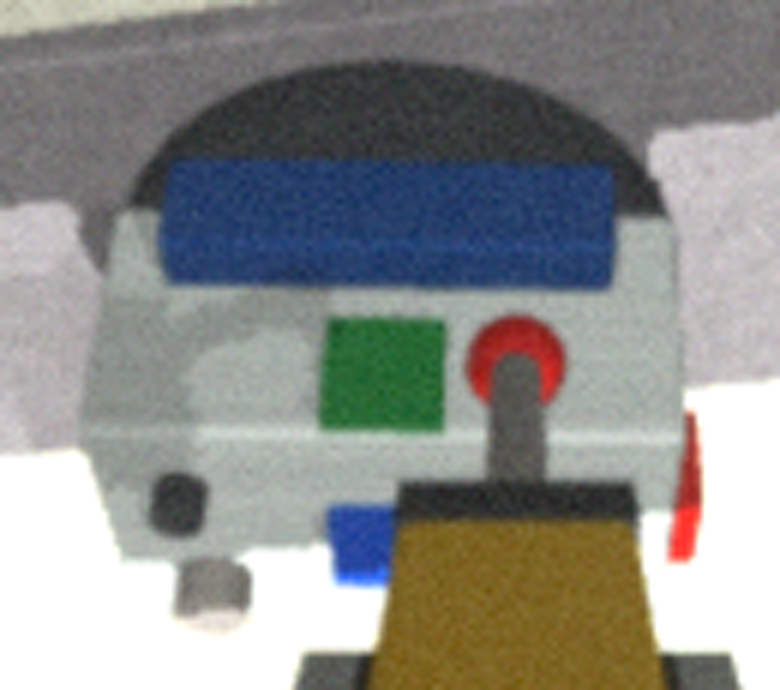

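```bash
python3 - <<'E'
from fit import *; from plan import rot,BO
import pickle
p,s=pickle.load(open('pics/wrist8.pkl','rb')); C['wrist']=p
w=[('wrist',[[-.046,-.013,.068],[-.046,.013,.068],[-.046,.013,.094],[-.046,-.013,.094],[-.04,-.065,.095],[-.04,.065,.095],[-.013,-.013,.101],[.013,-.013,.101]],pix([(328,318),(445,318),(443,430),(322,430),(85,432),(685,437),(327,507),(337,582)],235,130,6))]
q,r,T=fit(w,[.637,-.05,-.1]); print(q,np.degrees(q[2]));print(np.round(r,1).tolist())
obs=[('scene',[[-.04,-.065,.095],[-.04,.065,.095],[.04,.065,.095],[.04,-.065,.095],[-.013,-.013,.101],[-.013,.013,.101],[.013,.013,.101],[.013,-.013,.101]],pix([(123,210),(480,150),(505,383),(145,437),(268,260),(346,250),(352,325),(278,335)],250,225,8))]
q,r,T=fit(w+obs,[.637,-.05,-.1]); print(q,np.degrees(q[2]));print(np.round(r,1).tolist())
# depth on green pad
d=np.load('pics/wrist8.npy'); from h import cloud; c=cloud(p,d)
for u,v in [(299,192),(292,185),(306,199),(260,205)]: print(np.round(c[v,u],4))
u,v=pix([(517,365)],235,130,6)[0]; print(u,v,d[190:195,318:326].min(axis=0))
K=np.array(p['mtx']); zz=.2785; B=R.from_quat(p['rotation']).apply([(u-K[0,2])/K[0,0]*zz,(v-K[1,2])/K[1,1]*zz,zz])+p['position']
print(B,R.from_quat(s['tcp_rot']).inv().apply(B-s['position']))
E
```

```text
[ 0.63488021 -0.05208687 -0.10657662] -6.106390694141565
[[-0.1, 0.0], [0.4, 0.2], [0.2, -2.2], [-0.5, -2.4], [-1.9, 0.3], [1.0, 0.4], [0.3, 3.6], [-0.1, 0.9]]
[ 0.63640552 -0.05217547 -0.10540012] -6.038981761312103
[[-0.0, 0.8], [0.4, 1.0], [0.3, -1.5], [-0.3, -1.7], [-1.7, 1.0], [0.9, 1.1], [0.4, 4.2], [0.1, 1.5], [-1.4, -0.6], [0.2, -0.0], [1.1, -0.5], [-1.2, 0.0], [-0.1, -0.4], [-0.5, -0.6], [-0.0, -0.6], [-0.2, -0.4]]
[ 0.5891 -0.0467  0.0832]
[ 0.5887 -0.0563  0.0715]
[ 0.591  -0.0377  0.0934]
[ 0.5967 -0.0978  0.0949]
320.75 190.41666666666666 [0.25489935 0.25330272 0.2509246  0.25223958 0.25201383 0.25247565
 0.25829464 0.270774  ]
[ 0.51593637 -0.01220802  0.13851662] [-0.00016725 -0.00370013  0.14542926]
```

```bash
sed -i 's/^BO=.*/BO=np.array([0,-.0045,.1455])/; s/^BLK=.*/BLK=np.array([.636,-.052]);BY=-6.05/' plan.py; python3 - <<'E'
from plan import *
print(ballnow(), bl([0,0,.106])); ballto(bl([-.09,0,.106]),vmax=2.5)
print(bl([0,0,0])-bl([-.09,0,0]))
E
```

```text
[ 0.51529537 -0.01169723  0.13780857] [ 0.636 -0.052  0.118]
clk 5.85 tcp [ 0.4293 -0.004   0.255 ] force [-0.5  -0.25 -2.35] w 0.0238
total d [ 2.76 -2.91 -2.26] rv [-0.18 -1.83 -0.86] n 2 | row [ 1.38 -1.46 -1.13] [-0.09 -0.92 -0.43]
[ 0.08949873 -0.00948567  0.        ]
```

Request:
carry_out(steps=[{"dx":0,"dy":-1.5,"dz":0,"rx":-0.1,"ry":-0.9,"rz":-0.4,"fingers":0},{"dx":1,"dy":-1.4,"dz":-0.8,"rx":-0.1,"ry":-0.9,"rz":-0.4,"fingers":0},{"dx":1.7,"dy":-0.2,"dz":-1.2,"rx":0,"ry":0,"rz":0,"fingers":0},{"dx":0,"dy":0,"dz":0,"rx":0,"ry":0,"rz":0,"fingers":0}])

```text
clock: 6.35
position: [0.4484, -0.0158, 0.2384]
tcp_rot: [0.693, 0.641, 0.225, 0.241]
ft_force: [-0.0, -0.3, -1.7]
grip_width: 0.0234
```

```bash
python3 - <<'E'
from plan import *
print(ballnow()); ballto(bl([0,0,.106]),vmax=2.5)
E
```

```text
[ 0.53525071 -0.02226736  0.12173343]
clk 6.35 tcp [ 0.4484 -0.0158  0.2384] force [-0.02 -0.26 -1.68] w 0.0234
total d [ 9.8  -2.68 -0.6 ] rv [-0.22 -1.48 -1.6 ] n 5 | row [ 1.96 -0.54 -0.12] [-0.04 -0.3  -0.32]
```

Request:
carry_out(steps=[{"dx":1.0,"dy":-1.5,"dz":-0.1,"rx":-0.1,"ry":-1,"rz":-1,"fingers":0},{"dx":2,"dy":-1,"dz":-0.1,"rx":-0.1,"ry":-0.8,"rz":-0.8,"fingers":0},{"dx":2,"dy":-0.2,"dz":-0.1,"rx":0,"ry":0,"rz":0,"fingers":0},{"dx":1.5,"dy":-0.1,"dz":0,"rx":0,"ry":0,"rz":0,"fingers":0},{"dx":0,"dy":0,"dz":0,"rx":0,"ry":0,"rz":0,"fingers":0}])

```text
clock: 6.98
position: [0.5146, -0.0433, 0.2345]
tcp_rot: [0.697, 0.629, 0.231, 0.257]
ft_force: [0.0, 0.7, -2.3]
grip_width: 0.0232
```

```bash
python3 - <<'E'
from plan import *
print(ballnow()); ballto(bl([0,0,.106]),vmax=2.5)
s,p,im,d=snap('9')
E
```

```text
[ 0.60487898 -0.05275492  0.12070645]
clk 6.97 tcp [ 0.5146 -0.0433  0.2345] force [ 0.03  0.69 -2.26] w 0.0232
total d [ 3.18  0.07 -0.21] rv [ 0.11  0.35 -0.1 ] n 2 | row [ 1.59  0.03 -0.11] [ 0.06  0.18 -0.05]
```

View pics/wrist9.png

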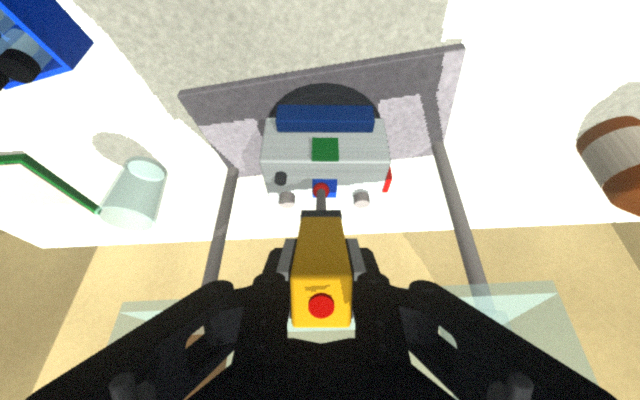

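Request:
carry_out(steps=[{"dx":1.4,"dy":0.1,"dz":-0.1,"rx":0,"ry":0.2,"rz":0,"fingers":0},{"dx":1.4,"dy":0.05,"dz":-0.1,"rx":0,"ry":0,"rz":0,"fingers":0},{"dx":0.4,"dy":0,"dz":0,"rx":0,"ry":0,"rz":0,"fingers":0},{"dx":0,"dy":0,"dz":0,"rx":0,"ry":0,"rz":0,"fingers":0}])

```text
clock: 7.52
position: [0.5474, -0.0409, 0.2326]
tcp_rot: [0.697, 0.63, 0.23, 0.256]
ft_force: [0.1, 0.4, -2.1]
grip_width: 0.0235
```

```bash
python3 - <<'E'
from plan import *
print(ballnow()); ballto(bl([0,0,.097]),vmax=2.5)
s,p,im,d=snap('10'); im=cv2.imread('pics/wrist10.png'); crop(im,230,110,430,260,4,'pics/w10c.png',1)
snap('10','scene'); im=cv2.imread('pics/scene10.png'); crop(im,200,180,360,300,5,'pics/s10c.png',1)
E
```

```text
[ 0.63741475 -0.05026862  0.1185313 ]
clk 7.53 tcp [ 0.5474 -0.0409  0.2326] force [ 0.13  0.42 -2.05] w 0.0235
total d [-0.1  -0.17 -0.92] rv [ 0.12  0.2  -0.18] n 1 | row [-0.1  -0.17 -0.92] [ 0.12  0.2  -0.18]
```

View pics/w10c.png

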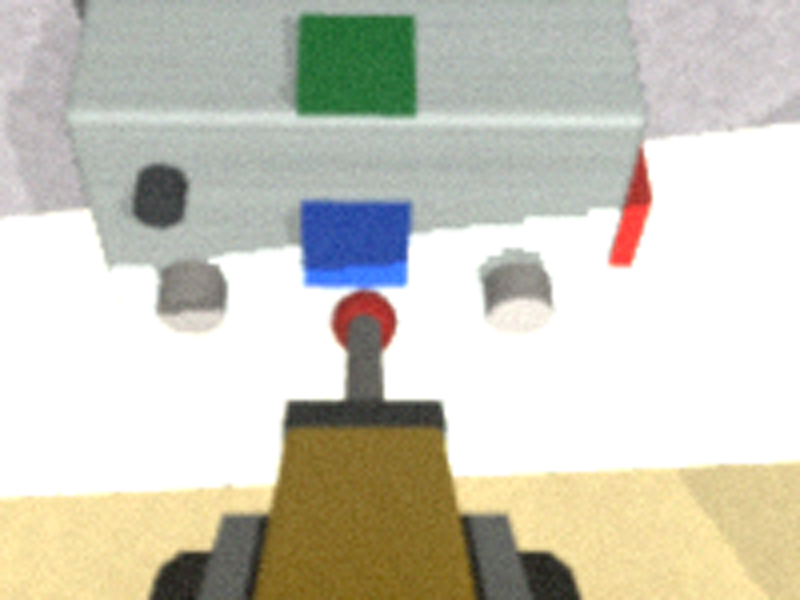

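View pics/s10c.png

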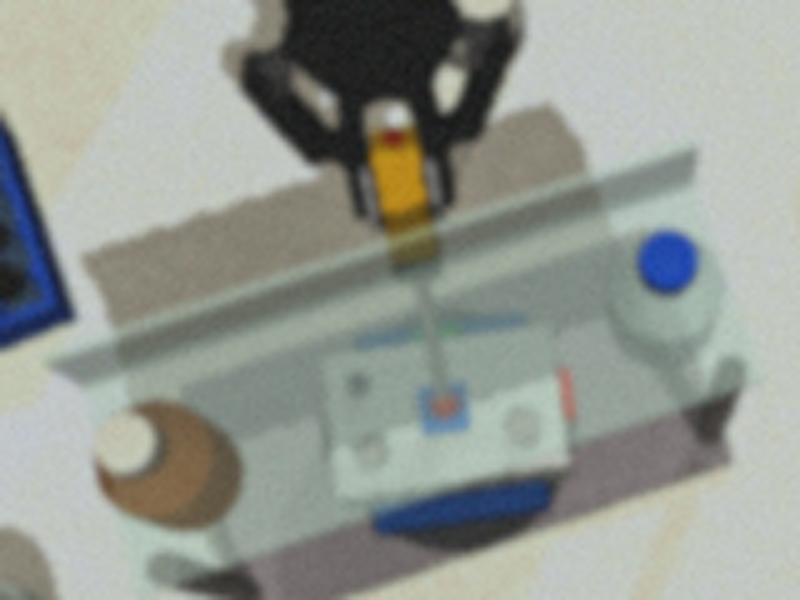

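Request:
carry_out(steps=[{"dx":-0.1,"dy":-0.1,"dz":-0.7,"rx":0,"ry":0,"rz":0,"fingers":0},{"dx":0,"dy":0,"dz":-0.3,"rx":0,"ry":0,"rz":0,"fingers":0},{"dx":0,"dy":0,"dz":0,"rx":0,"ry":0,"rz":0,"fingers":0}])

```text
clock: 8.0
position: [0.5457, -0.0447, 0.2266]
tcp_rot: [0.698, 0.628, 0.23, 0.257]
ft_force: [-0.4, -0.9, -1.7]
grip_width: 0.0234
```

```bash
python3 - <<'E'
from plan import *
print(ballnow()); ballto(bl([0,0,.097]),vmax=2.5)
s,p,im,d=snap('11'); im=cv2.imread('pics/wrist11.png'); crop(im,230,110,430,260,4,'pics/w11c.png',1)
E
```

```text
[ 0.63582269 -0.05450994  0.11270718]
clk 8.0 tcp [ 0.5457 -0.0447  0.2266] force [-0.35 -0.95 -1.72] w 0.0234
total d [ 0.08  0.21 -0.32] rv [0.12 0.3  0.12] n 1 | row [ 0.08  0.21 -0.32] [0.12 0.3  0.12]
```

View pics/w11c.png

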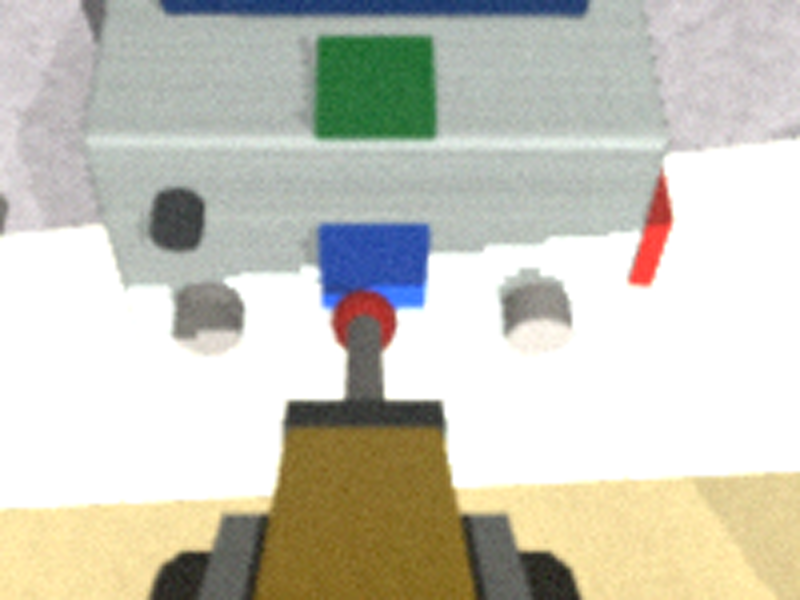

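Request:
carry_out(steps=[{"dx":0.05,"dy":0.15,"dz":-0.45,"rx":0,"ry":0,"rz":0,"fingers":0},{"dx":0,"dy":0,"dz":-0.35,"rx":0,"ry":0,"rz":0,"fingers":0},{"dx":0,"dy":0,"dz":0,"rx":0,"ry":0,"rz":0,"fingers":0}])

```text
clock: 8.43
position: [0.5468, -0.0441, 0.2199]
tcp_rot: [0.699, 0.626, 0.231, 0.257]
ft_force: [-1.1, -0.4, -0.9]
grip_width: 0.0234
```

```bash
python3 - <<'E'
from plan import *
print(ballnow()); ballto(bl([0,0,.097]),vmax=2.5)
s,p,im,d=snap('12'); im=cv2.imread('pics/wrist12.png'); crop(im,230,110,430,260,4,'pics/w12c.png',1)
E
```

```text
[ 0.63730856 -0.05388769  0.10635279]
clk 8.43 tcp [ 0.5468 -0.0441  0.2199] force [-1.08 -0.41 -0.89] w 0.0234
total d [-0.04  0.15  0.34] rv [0.03 0.48 0.23] n 1 | row [-0.04  0.15  0.34] [0.03 0.48 0.23]
```

View pics/w12c.png

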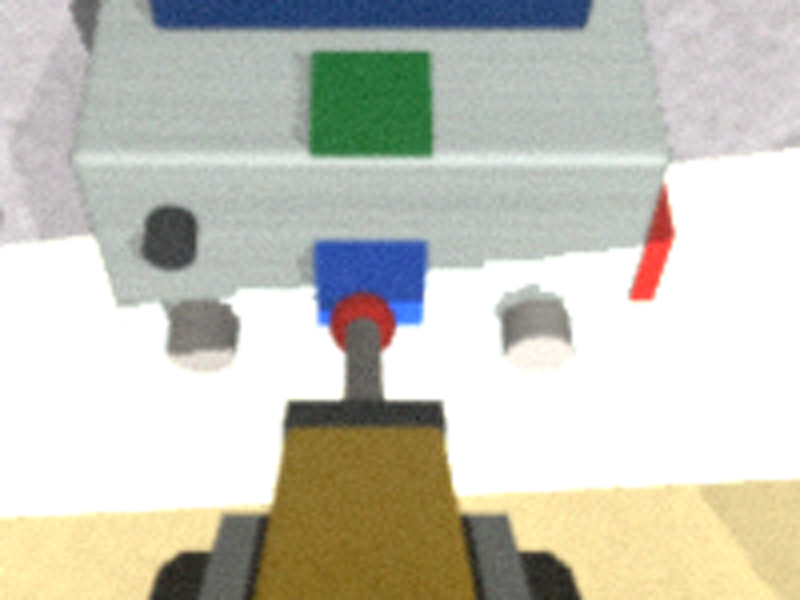

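Request:
carry_out(steps=[{"dx":-0.05,"dy":0.1,"dz":-0.35,"rx":0,"ry":0,"rz":0,"fingers":0},{"dx":0,"dy":0,"dz":-0.1,"rx":0,"ry":0,"rz":0,"fingers":0},{"dx":0,"dy":0,"dz":-0.05,"rx":0,"ry":0,"rz":0,"fingers":0}])

```text
clock: 8.85
position: [0.5476, -0.0438, 0.2169]
tcp_rot: [0.699, 0.625, 0.232, 0.258]
ft_force: [-1.4, 0.4, -0.0]
grip_width: 0.0233
```

```bash
python3 - <<'E'
from plan import *
print(ballnow()); ballto(bl([0,0,.097]),vmax=2.5)
s,p,im,d=snap('13'); im=cv2.imread('pics/wrist13.png'); crop(im,230,110,430,260,4,'pics/w13c.png',1)
print(sensors.read_state()['ft_force'])
E
```

```text
[ 0.63846077 -0.05363439  0.10358033]
clk 8.85 tcp [ 0.5476 -0.0438  0.2169] force [-1.36  0.43 -0.04] w 0.0233
total d [-0.12  0.12  0.65] rv [-0.02  0.68  0.31] n 1 | row [-0.12  0.12  0.65] [-0.02  0.68  0.31]
[-0.98303696 -1.05483148 -0.36146691]
```

View pics/w13c.png

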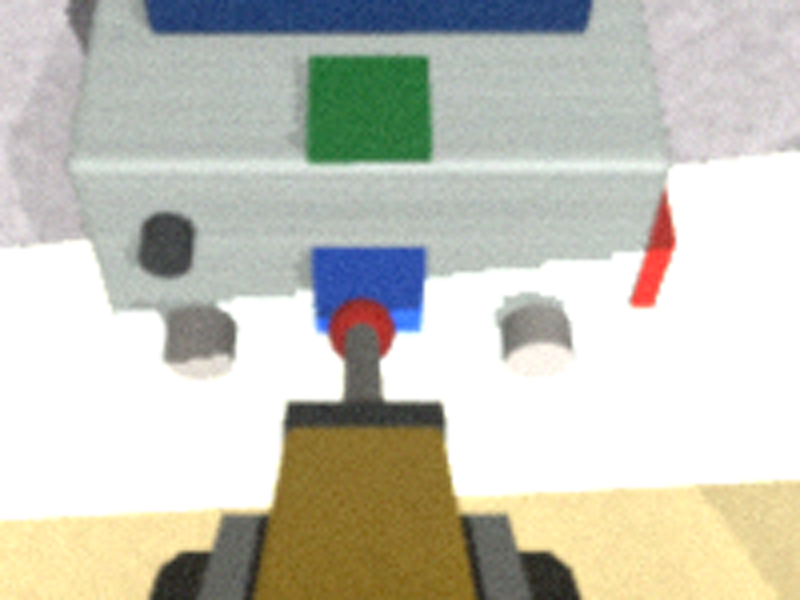

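Request:
carry_out(steps=[{"dx":-0.1,"dy":0.05,"dz":-0.2,"rx":0,"ry":0.3,"rz":0,"fingers":0},{"dx":0,"dy":0,"dz":-0.05,"rx":0,"ry":0,"rz":0,"fingers":0},{"dx":0,"dy":0,"dz":-0.05,"rx":0,"ry":0,"rz":0,"fingers":0},{"dx":0,"dy":0,"dz":0,"rx":0,"ry":0,"rz":0,"fingers":0}])

```text
clock: 9.4
position: [0.5477, -0.0434, 0.2149]
tcp_rot: [0.699, 0.626, 0.231, 0.257]
ft_force: [-1.2, 0.7, 1.8]
grip_width: 0.0232
```

```bash
python3 - <<'E'
from plan import *
print(ballnow()); ballto(bl([0,0,.107]),vmax=2.5)
E
```

```text
[ 0.63817777 -0.05320019  0.10134936]
clk 9.4 tcp [ 0.5477 -0.0434  0.2149] force [-1.18  0.67  1.81] w 0.0232
total d [-0.12  0.08  1.84] rv [-0.05  0.5   0.32] n 1 | row [-0.12  0.08  1.84] [-0.05  0.5   0.32]
```

Request:
carry_out(steps=[{"dx":-0.2,"dy":0.05,"dz":1.2,"rx":0,"ry":0.3,"rz":0,"fingers":0},{"dx":-1.5,"dy":0.1,"dz":0.6,"rx":0,"ry":0.2,"rz":0.1,"fingers":0},{"dx":-3,"dy":0.3,"dz":0,"rx":0,"ry":0,"rz":0.1,"fingers":0},{"dx":-3,"dy":0.3,"dz":0,"rx":0,"ry":0,"rz":0,"fingers":0},{"dx":-2.5,"dy":0.3,"dz":0,"rx":0,"ry":0,"rz":0,"fingers":0}])

```text
clock: 10.02
position: [0.4597, -0.0339, 0.2413]
tcp_rot: [0.698, 0.63, 0.228, 0.252]
ft_force: [-0.5, -0.5, -1.8]
grip_width: 0.0235
```

```bash
python3 - <<'E'
from plan import *
print(ballnow()); ballto(bl([-.078,0,.069]),vmax=2.5); print(bl([-.054,0,.069]))
E
```

```text
[ 0.54875979 -0.04299847  0.12644345]
clk 10.03 tcp [ 0.4597 -0.0339  0.2413] force [-0.54 -0.54 -1.82] w 0.0235
total d [ 0.91 -0.04 -4.59] rv [-0.04 -0.3  -0.18] n 2 | row [ 0.45 -0.02 -2.3 ] [-0.02 -0.15 -0.09]
[ 0.58230076 -0.0463086   0.081     ]
```

Request:
carry_out(steps=[{"dx":0,"dy":0,"dz":-2.3,"rx":0,"ry":-0.2,"rz":-0.1,"fingers":0},{"dx":0.2,"dy":0,"dz":-2.3,"rx":0,"ry":-0.1,"rz":-0.1,"fingers":0},{"dx":0,"dy":0,"dz":-0.4,"rx":0,"ry":0,"rz":0,"fingers":0},{"dx":0,"dy":0,"dz":0,"rx":0,"ry":0,"rz":0,"fingers":0}])

```text
clock: 10.52
position: [0.4562, -0.0327, 0.232]
tcp_rot: [0.696, 0.635, 0.22, 0.253]
ft_force: [-0.2, -0.2, -1.1]
grip_width: 0.0233
```

```bash
python3 - <<'E'
from plan import *
print(ballnow()); ballto(bl([-.054,0,.069]),vmax=2.5)
s,p,im,d=snap('14'); im=cv2.imread('pics/wrist14.png'); crop(im,230,80,430,230,4,'pics/w14c.png',1)
E
```

```text
[ 0.54393555 -0.04307449  0.11630831]
clk 10.53 tcp [ 0.4562 -0.0327  0.232 ] force [-0.22 -0.2  -1.11] w 0.0233
total d [ 3.66 -0.42 -3.66] rv [ 0.77 -0.93 -0.37] n 3 | row [ 1.22 -0.14 -1.22] [ 0.26 -0.31 -0.12]
```

View pics/w14c.png

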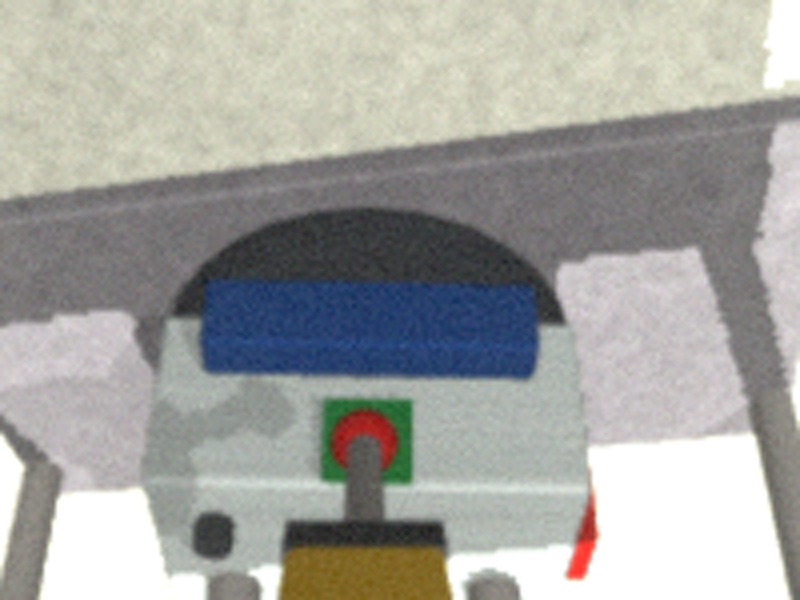

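```bash
python3 - <<'E'
from plan import *
s=sensors.read_state(); print(np.round(s['qpos'],3),np.round(s['joint_efforts'],1), s['position'])
E
```

```text
[-0.032 -0.248 -0.083  2.458  0.461  0.291  0.959] [  0.7 -11.5  -0.4 -24.8   0.4  -2.5   0.1] [ 0.45614735 -0.03258283  0.2320227 ]
```

```bash
python3 - <<'E'
from plan import *
ballto(bl([-.08,0,.080]),lean=30,vmax=2.5,amax=4)
E
```

```text
clk 10.57 tcp [ 0.4561 -0.0326  0.232 ] force [ 0.89 -0.45 -1.54] w 0.0236
total d [ 3.18 -0.38 -1.18] rv [ 1.78  9.03 -0.47] n 3 | row [ 1.06 -0.13 -0.39] [ 0.59  3.01 -0.16]
```

Request:
carry_out(steps=[{"dx":1.1,"dy":-0.1,"dz":0.1,"rx":0.6,"ry":3.3,"rz":-0.2,"fingers":0},{"dx":1.1,"dy":-0.1,"dz":-0.3,"rx":0.6,"ry":3.3,"rz":-0.2,"fingers":0},{"dx":1.0,"dy":-0.1,"dz":-0.6,"rx":0.6,"ry":2.5,"rz":-0.1,"fingers":0},{"dx":0,"dy":0,"dz":0,"rx":0,"ry":0,"rz":0,"fingers":0}])

```text
clock: 11.08
position: [0.4852, -0.0359, 0.2198]
tcp_rot: [0.719, 0.647, 0.168, 0.188]
ft_force: [-0.6, -1.0, -1.4]
grip_width: 0.0229
```

```bash
python3 - <<'E'
from plan import *
print(ballnow(),sensors.read_state()['qpos']);ballto(bl([-.075,0,.069]),lean=30,vmax=2.5,amax=4)
E
```

```text
[ 0.55174816 -0.04321158  0.09052481] [-0.17979895 -0.11758604  0.1002971   2.30781104  0.2315252   0.45965543
  1.20644021]
clk 11.07 tcp [ 0.4852 -0.0359  0.2198] force [-0.55 -0.95 -1.4 ] w 0.0229
total d [ 0.78 -0.1  -1.05] rv [ 0.02 -0.85  0.05] n 1 | row [ 0.78 -0.1  -1.05] [ 0.02 -0.85  0.05]
```

Request:
carry_out(steps=[{"dx":0.3,"dy":-0.1,"dz":-0.9,"rx":0,"ry":-0.6,"rz":0,"fingers":0},{"dx":0.3,"dy":0,"dz":-0.2,"rx":0,"ry":0,"rz":0,"fingers":0},{"dx":0,"dy":0,"dz":0,"rx":0,"ry":0,"rz":0,"fingers":0}])

```text
clock: 11.45
position: [0.4886, -0.0363, 0.207]
tcp_rot: [0.718, 0.647, 0.17, 0.19]
ft_force: [-0.2, -1.4, -2.0]
grip_width: 0.0237
```

```bash
python3 - <<'E'
from plan import *
print(ballnow(),sensors.read_state()['qpos'][3]);ballto(bl([-.054,0,.069]),lean=30,vmax=2.5,amax=4)
s,p,im,d=snap('15'); im=cv2.imread('pics/wrist15.png'); crop(im,230,80,430,230,4,'pics/w15c.png',1)
E
```

```text
[ 0.55617718 -0.04355255  0.07822039] 2.3233872886590654
clk 11.45 tcp [ 0.4886 -0.0363  0.207 ] force [-0.21 -1.38 -2.02] w 0.0237
total d [ 2.52 -0.29  0.23] rv [ 0.06 -0.41 -0.03] n 2 | row [ 1.26 -0.14  0.12] [ 0.03 -0.2  -0.02]
```

View pics/w15c.png

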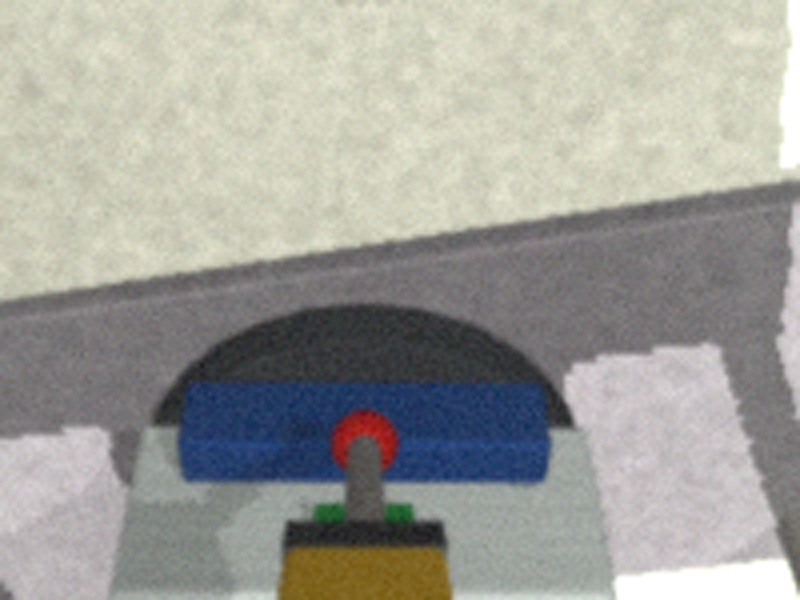

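Request:
carry_out(steps=[{"dx":0.9,"dy":-0.1,"dz":0.4,"rx":0,"ry":-0.2,"rz":0,"fingers":0},{"dx":0.9,"dy":-0.1,"dz":0.1,"rx":0,"ry":0,"rz":0,"fingers":0},{"dx":0.5,"dy":0,"dz":0,"rx":0,"ry":0,"rz":0,"fingers":0},{"dx":0,"dy":0,"dz":0,"rx":0,"ry":0,"rz":0,"fingers":0}])

```text
clock: 12.0
position: [0.5137, -0.0385, 0.2134]
tcp_rot: [0.718, 0.647, 0.172, 0.192]
ft_force: [-0.8, -0.1, -1.8]
grip_width: 0.0235
```

```bash
python3 - <<'E'
from plan import *
print(ballnow(),sensors.read_state()['qpos'][3]);ballto(bl([-.049,0,.069]),lean=30,vmax=2.5,amax=4)
s,p,im,d=snap('16'); im=cv2.imread('pics/wrist16.png'); crop(im,230,80,430,230,4,'pics/w16c.png',1)
E
```

```text
[ 0.5819199  -0.04579347  0.08504111] 2.2731403200086464
clk 12.0 tcp [ 0.5137 -0.0385  0.2134] force [-0.76 -0.12 -1.77] w 0.0235
total d [ 0.51 -0.11 -0.42] rv [ 0.05 -0.1  -0.01] n 1 | row [ 0.51 -0.11 -0.42] [ 0.05 -0.1  -0.01]
```

View pics/w16c.png

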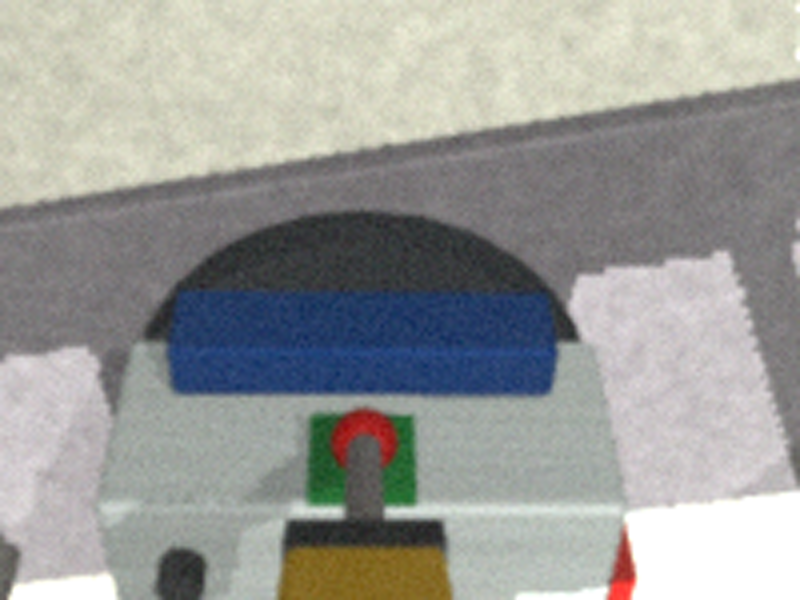

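Ball is at crop (363,440), over the green pad. Now press forward.

Request:
carry_out(steps=[{"dx":0.45,"dy":-0.05,"dz":-0.25,"rx":0,"ry":0,"rz":0,"fingers":0},{"dx":0.15,"dy":0,"dz":0,"rx":0,"ry":0,"rz":0,"fingers":0},{"dx":0.1,"dy":0,"dz":0,"rx":0,"ry":0,"rz":0,"fingers":0}])

```text
clock: 12.42
position: [0.5191, -0.0391, 0.2095]
tcp_rot: [0.718, 0.647, 0.171, 0.191]
ft_force: [-3.4, 0.5, -0.2]
grip_width: 0.023
```

```bash
python3 - <<'E'
from plan import *
print(ballnow());ballto(bl([-.049,0,.069]),lean=30,vmax=2.5,amax=4)
s,p,im,d=snap('17'); im=cv2.imread('pics/wrist17.png'); crop(im,230,80,430,230,4,'pics/w17c.png',1)
E
```

```text
[ 0.58687218 -0.04640241  0.08082726]
clk 12.43 tcp [ 0.5191 -0.0391  0.2095] force [-3.41  0.54 -0.23] w 0.023
total d [-0.03 -0.06 -0.02] rv [ 0.07 -0.33  0.  ] n 1 | row [-0.03 -0.06 -0.02] [ 0.07 -0.33  0.  ]
```

View pics/w17c.png

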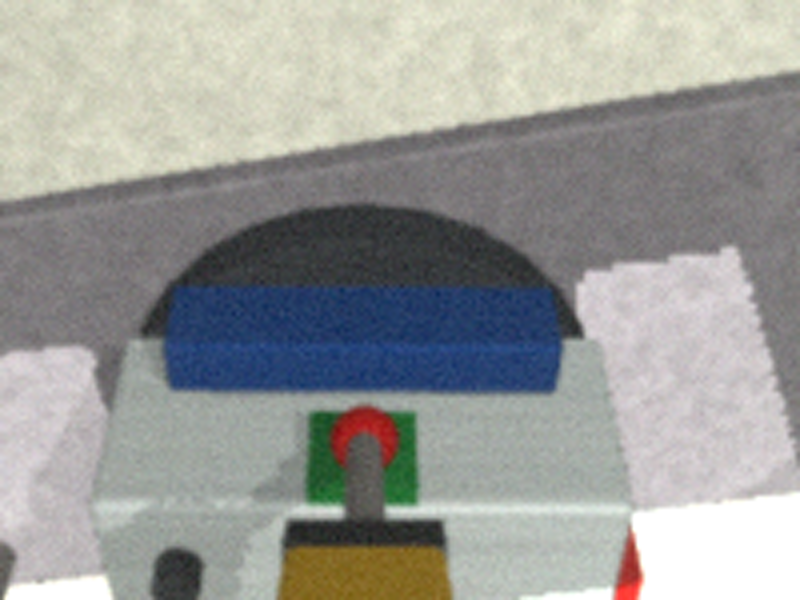

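Request:
carry_out(steps=[{"dx":0.1,"dy":0,"dz":0,"rx":0,"ry":0,"rz":0,"fingers":0},{"dx":0.05,"dy":0,"dz":0,"rx":0,"ry":0,"rz":0,"fingers":0},{"dx":0.05,"dy":0,"dz":0,"rx":0,"ry":0,"rz":0,"fingers":0},{"dx":0.05,"dy":0,"dz":0,"rx":0,"ry":0,"rz":0,"fingers":0}])

```text
clock: 12.98
position: [0.5209, -0.0391, 0.209]
tcp_rot: [0.718, 0.647, 0.17, 0.19]
ft_force: [-4.9, -0.5, 0.8]
grip_width: 0.0235
```

```bash
python3 - <<'E'
from plan import *
print(ballnow());ballto(bl([-.075,0,.069]),lean=30,vmax=2.5,amax=4); print(sensors.read_state()['ft_force'])
print('over',bl([0,.095,.069]), bl([-.09,.1,.069]))
E
```

```text
[ 0.5883935  -0.04649552  0.08027958]
clk 12.97 tcp [ 0.5209 -0.0391  0.209 ] force [-4.92 -0.53  0.75] w 0.0235
total d [-2.8   0.22  0.02] rv [ 0.07 -0.44  0.02] n 2 | row [-1.4   0.11  0.01] [ 0.04 -0.22  0.01]
[-4.92217313 -0.52543938  0.75290625]
over [0.64601265 0.04247088 0.081     ] [0.5570409 0.0569287 0.081    ]
```

Request:
carry_out(steps=[{"dx":-1.5,"dy":0.1,"dz":0,"rx":0,"ry":-0.2,"rz":0,"fingers":0},{"dx":-1.5,"dy":0.5,"dz":0,"rx":0,"ry":-0.2,"rz":0,"fingers":0},{"dx":-0.8,"dy":3,"dz":0.2,"rx":0,"ry":0,"rz":0,"fingers":0},{"dx":0,"dy":4,"dz":0.2,"rx":0,"ry":-0.5,"rz":0,"fingers":0},{"dx":0,"dy":3,"dz":0,"rx":0,"ry":-0.5,"rz":0,"fingers":0}])

```text
clock: 13.6
position: [0.4814, 0.0673, 0.2152]
tcp_rot: [0.717, 0.641, 0.183, 0.201]
ft_force: [0.6, -0.2, -3.1]
grip_width: 0.023
```

```bash
python3 - <<'E'
from plan import *
print(ballnow(),sensors.read_state()['qpos'][3]);ballto(bl([-.06,.1,.072]),lean=36,vmax=2.5,amax=4)
E
```

```text
[0.55340748 0.05996345 0.08884263] 2.3253585016168525
clk 13.6 tcp [0.4814 0.0673 0.2152] force [ 0.62 -0.23 -3.1 ] w 0.023
total d [ 2.4  -0.5  -1.08] rv [-0.74 -4.38  0.3 ] n 2 | row [ 1.2  -0.25 -0.54] [-0.37 -2.19  0.15]
```

Request:
carry_out(steps=[{"dx":1.0,"dy":0,"dz":-0.4,"rx":-0.4,"ry":-2.2,"rz":0.1,"fingers":0},{"dx":1.2,"dy":0,"dz":-0.4,"rx":-0.4,"ry":-2.2,"rz":0.1,"fingers":0},{"dx":0.6,"dy":0,"dz":-0.2,"rx":-0.2,"ry":-1,"rz":0.1,"fingers":0},{"dx":0,"dy":0,"dz":0,"rx":0,"ry":0,"rz":0,"fingers":0}])

```text
clock: 14.1
position: [0.5095, 0.0728, 0.207]
tcp_rot: [0.7, 0.637, 0.218, 0.237]
ft_force: [0.2, 0.4, -2.0]
grip_width: 0.0235
```

```bash
python3 - <<'E'
from plan import *
print(ballnow(),sensors.read_state()['qpos'][3]);ballto(bl([0,.1,.070]),lean=38,vmax=2.5,amax=4)
s,p,im,d=snap('18')
E
```

```text
[0.59434264 0.06528715 0.08900942] 2.353773143892072
clk 14.1 tcp [0.5095 0.0728 0.207 ] force [ 0.16  0.36 -2.02] w 0.0235
total d [ 5.15 -1.64 -0.76] rv [-0.23 -0.37 -0.66] n 3 | row [ 1.72 -0.55 -0.25] [-0.08 -0.12 -0.22]
```

View pics/wrist18.png

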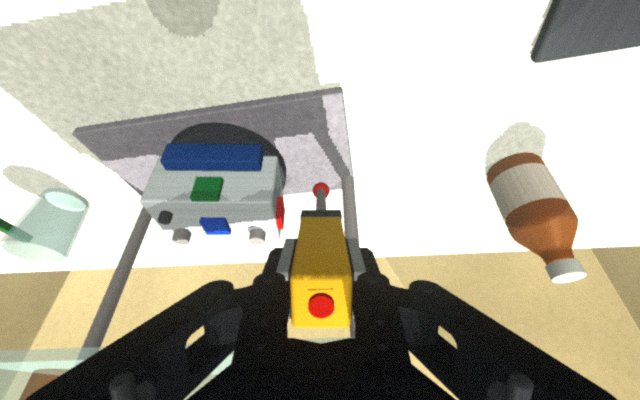

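Request:
carry_out(steps=[{"dx":1.6,"dy":-0.4,"dz":-0.2,"rx":-0.1,"ry":-0.2,"rz":-0.3,"fingers":0},{"dx":1.8,"dy":-0.4,"dz":-0.3,"rx":-0.1,"ry":-0.2,"rz":-0.3,"fingers":0},{"dx":1.4,"dy":-0.3,"dz":-0.2,"rx":0,"ry":0,"rz":-0.2,"fingers":0},{"dx":0.2,"dy":0,"dz":0,"rx":0,"ry":0,"rz":0,"fingers":0},{"dx":0,"dy":0,"dz":0,"rx":0,"ry":0,"rz":0,"fingers":0}])

```text
clock: 14.78
position: [0.5635, 0.0609, 0.2012]
tcp_rot: [0.704, 0.63, 0.219, 0.243]
ft_force: [-0.5, -0.4, -1.6]
grip_width: 0.0235
```

```bash
python3 - <<'E'
from plan import *
print(ballnow(),sensors.read_state()['qpos'][3]);ballto(bl([0,.079,.069]),lean=38,vmax=2.5,amax=4)
s,p,im,d=snap('19');snap('19','scene'); im=cv2.imread('pics/scene19.png'); crop(im,200,180,360,300,5,'pics/s19c.png',1)
im=cv2.imread('pics/wrist19.png'); crop(im,170,110,370,260,4,'pics/w19c.png',1)
E
```

```text
[0.64950647 0.0518057  0.08410207] 2.270402830632529
clk 14.78 tcp [0.5635 0.0609 0.2012] force [-0.47 -0.37 -1.62] w 0.0235
total d [-0.48 -2.53 -0.28] rv [-0.14  0.22  0.25] n 2 | row [-0.24 -1.27 -0.14] [-0.07  0.11  0.12]
```

View pics/s19c.png

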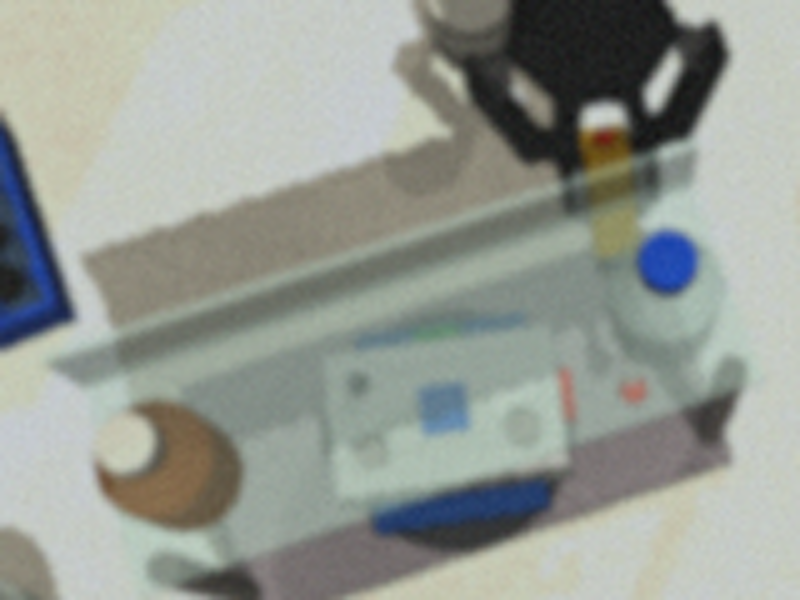

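View pics/w19c.png

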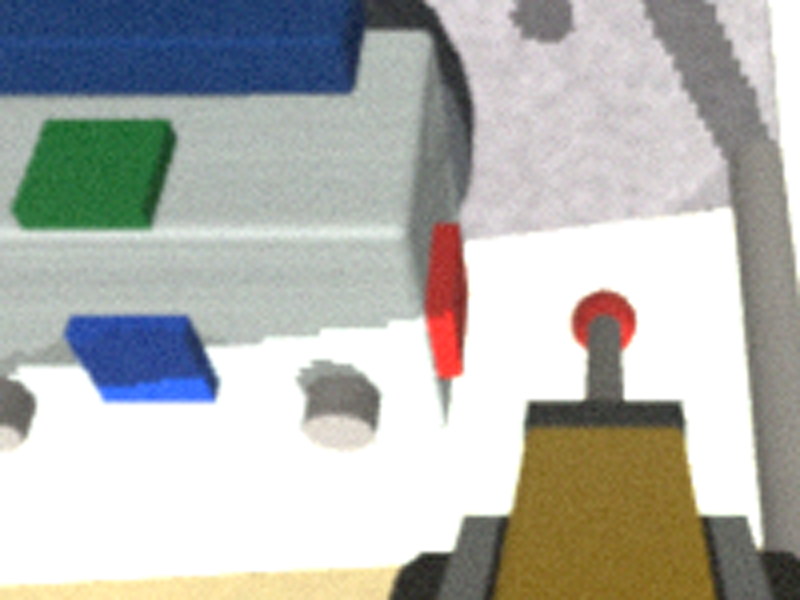

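Request:
carry_out(steps=[{"dx":-0.2,"dy":-1.0,"dz":-0.1,"rx":0,"ry":0.1,"rz":0.1,"fingers":0},{"dx":-0.15,"dy":-1.0,"dz":-0.1,"rx":0,"ry":0,"rz":0,"fingers":0},{"dx":-0.05,"dy":-0.3,"dz":0,"rx":0,"ry":0,"rz":0,"fingers":0},{"dx":0,"dy":0,"dz":0,"rx":0,"ry":0,"rz":0,"fingers":0}])

```text
clock: 15.38
position: [0.5577, 0.0356, 0.1992]
tcp_rot: [0.704, 0.631, 0.219, 0.242]
ft_force: [-0.3, 0.4, -1.0]
grip_width: 0.023
```

```bash
python3 - <<'E'
from plan import *
print(ballnow());ballto(bl([0,.073,.069]),lean=38,vmax=2.5,amax=4)
s,p,im,d=snap('20')
im=cv2.imread('pics/wrist20.png'); crop(im,170,110,370,260,4,'pics/w20c.png',1)
E
```

```text
[0.64350035 0.02654261 0.08191614]
clk 15.38 tcp [0.5577 0.0356 0.1992] force [-0.28  0.37 -1.  ] w 0.023
total d [ 0.04 -0.6  -0.08] rv [-0.08  0.11  0.16] n 1 | row [ 0.04 -0.6  -0.08] [-0.08  0.11  0.16]
```

View pics/w20c.png

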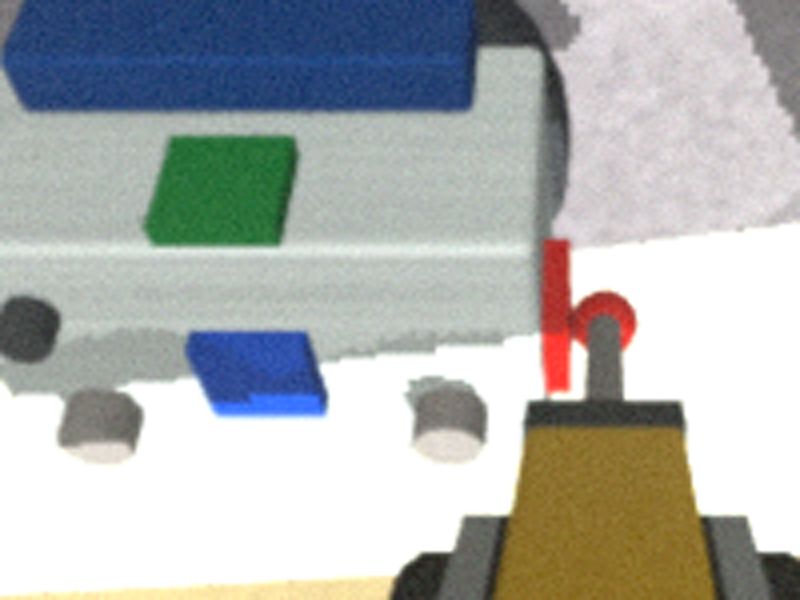

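Ball just touching/near the red pad (crop x 572). Press 5–6 mm.

Request:
carry_out(steps=[{"dx":0,"dy":-0.45,"dz":0,"rx":0,"ry":0,"rz":0,"fingers":0},{"dx":0,"dy":-0.25,"dz":0,"rx":0,"ry":0,"rz":0,"fingers":0},{"dx":0,"dy":-0.1,"dz":0,"rx":0,"ry":0,"rz":0,"fingers":0}])

```text
clock: 15.8
position: [0.5584, 0.0305, 0.1997]
tcp_rot: [0.702, 0.633, 0.221, 0.241]
ft_force: [0.1, 2.5, -1.6]
grip_width: 0.0232
```

```bash
python3 - <<'E'
from plan import *
print(ballnow());ballto(bl([0,.073,.069]),lean=38,vmax=2.5,amax=4)
s,p,im,d=snap('21')
im=cv2.imread('pics/wrist21.png'); crop(im,170,110,370,260,4,'pics/w21c.png',1); print(sensors.read_state()['ft_force'])
E
```

```text
[0.64448462 0.02223644 0.08261777]
clk 15.8 tcp [0.5584 0.0305 0.1997] force [ 0.07  2.54 -1.62] w 0.0232
total d [-0.03 -0.09 -0.13] rv [-0.25  0.22 -0.16] n 1 | row [-0.03 -0.09 -0.13] [-0.25  0.22 -0.16]
[-0.19518021  1.20204126 -2.17775211]
```

View pics/w21c.png

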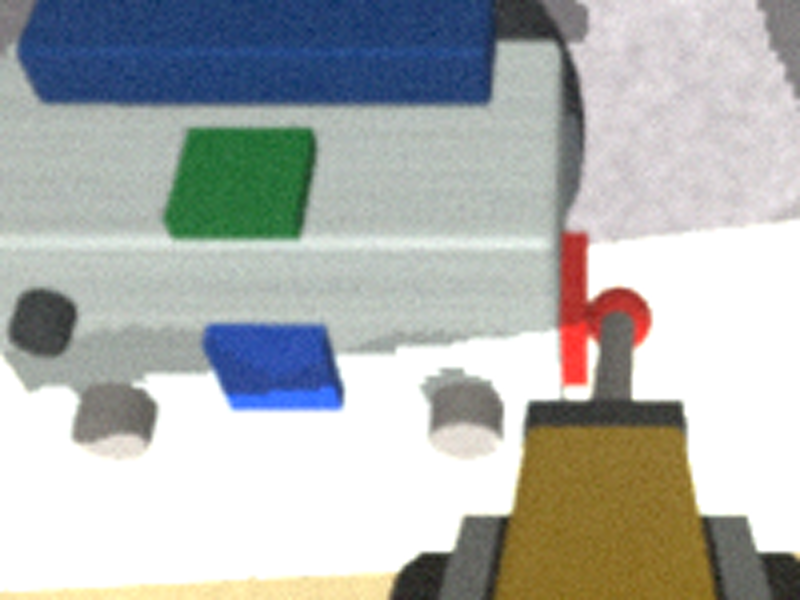

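Stylus visibly deflected against the red pad. A little more, and hold.

Request:
carry_out(steps=[{"dx":0,"dy":-0.25,"dz":0,"rx":0,"ry":0,"rz":0,"fingers":0},{"dx":0,"dy":-0.1,"dz":0,"rx":0,"ry":0,"rz":0,"fingers":0},{"dx":0,"dy":-0.05,"dz":0,"rx":0,"ry":0,"rz":0,"fingers":0},{"dx":0,"dy":-0.05,"dz":0,"rx":0,"ry":0,"rz":0,"fingers":0},{"dx":0,"dy":0,"dz":0,"rx":0,"ry":0,"rz":0,"fingers":0}])

```text
clock: 16.48
position: [0.5586, 0.028, 0.1998]
tcp_rot: [0.701, 0.634, 0.222, 0.24]
ft_force: [-0.2, 2.6, -2.0]
grip_width: 0.0237
```

```bash
python3 - <<'E'
from plan import *
print(ballnow());ballto(bl([0,.1,.069]),lean=38,vmax=2.5,amax=4)
E
```

```text
[0.64472951 0.02035437 0.08271229]
clk 16.48 tcp [0.5586 0.028  0.1998] force [-0.21  2.59 -1.99] w 0.0237
total d [ 0.24  2.84 -0.14] rv [-0.36  0.27 -0.39] n 2 | row [ 0.12  1.42 -0.07] [-0.18  0.13 -0.19]
```

Request:
carry_out(steps=[{"dx":0.1,"dy":1.3,"dz":0,"rx":0,"ry":0,"rz":0,"fingers":0},{"dx":0,"dy":1.5,"dz":0,"rx":0,"ry":0,"rz":0,"fingers":0},{"dx":-2,"dy":0.8,"dz":0,"rx":0,"ry":0,"rz":0,"fingers":0},{"dx":-3,"dy":0.5,"dz":0.2,"rx":0,"ry":0.5,"rz":0,"fingers":0},{"dx":-3,"dy":0.5,"dz":0.4,"rx":0,"ry":0.5,"rz":0,"fingers":0}])

```text
clock: 17.1
position: [0.4786, 0.0652, 0.2052]
tcp_rot: [0.708, 0.631, 0.209, 0.239]
ft_force: [-1.8, 0.4, -1.6]
grip_width: 0.0233
```

```bash
cat >> plan.py <<'E'
HP=np.array([.42644,.29556,.16381]); HR=R.from_quat([0.65234745,0.71210051,0.19208563,0.17452444])
EX=np.array([.863,.0755,.5])
E
python3 - <<'E'
from plan import *
print(ballnow(),HR.as_matrix()[:,1]); s=sensors.read_state()
rows(HP+.07*EX+[0,0,.05],HR)
E
```

```text
[0.5619891  0.05470759 0.08632467] [0.86202663 0.07509183 0.5012697 ]
clk 17.1 tcp [0.4786 0.0652 0.2052] force [-1.78  0.41 -1.56] w 0.0233
total d [ 0.82 23.57  4.36] rv [ 0.54  6.94 11.71] n 5 | row [0.16 4.71 0.87] [0.11 1.39 2.34]
```

Request:
carry_out(steps=[{"dx":0,"dy":2,"dz":1.5,"rx":0,"ry":1.5,"rz":2.3,"fingers":0},{"dx":0.2,"dy":4.5,"dz":1.5,"rx":0,"ry":1.5,"rz":2.4,"fingers":0},{"dx":0.2,"dy":5,"dz":1,"rx":0,"ry":1.5,"rz":2.4,"fingers":0},{"dx":0.2,"dy":5,"dz":0.3,"rx":0.2,"ry":1.5,"rz":2.4,"fingers":0},{"dx":0.2,"dy":5,"dz":0.2,"rx":0.2,"ry":1.5,"rz":2.4,"fingers":0}])

```text
clock: 17.73
position: [0.4836, 0.2708, 0.2501]
tcp_rot: [0.658, 0.711, 0.178, 0.175]
ft_force: [1.7, 0.0, -3.0]
grip_width: 0.0232
```

```bash
python3 - <<'E'
from plan import *
rows(HP+.07*EX,HR)
E
```

```text
clk 17.73 tcp [0.4836 0.2708 0.2501] force [ 1.72  0.04 -3.03] w 0.0232
total d [ 0.32  3.01 -5.13] rv [ 1.06 -1.1   0.85] n 2 | row [ 0.16  1.5  -2.56] [ 0.53 -0.55  0.43]
```

Request:
carry_out(steps=[{"dx":0.2,"dy":1.5,"dz":-1,"rx":0.5,"ry":-0.6,"rz":0.5,"fingers":0},{"dx":0.2,"dy":0.9,"dz":-2,"rx":0.5,"ry":-0.6,"rz":0.4,"fingers":0},{"dx":0,"dy":0,"dz":-2,"rx":0.2,"ry":-0.2,"rz":0,"fingers":0},{"dx":0,"dy":0,"dz":0,"rx":0,"ry":0,"rz":0,"fingers":0}])

```text
clock: 18.23
position: [0.4906, 0.294, 0.2]
tcp_rot: [0.653, 0.71, 0.193, 0.178]
ft_force: [-0.6, -1.0, -1.8]
grip_width: 0.0232
```

```bash
python3 - <<'E'
from plan import *
rows(HP+.06*EX,HR)
s,p,im,d=snap('22'); B,i=ballworld(p,im,d); print(i,R.from_quat(s['tcp_rot']).inv().apply(B-s['position']))
E
```

```text
clk 18.23 tcp [0.4906 0.294  0.2   ] force [-0.58 -0.97 -1.76] w 0.0232
total d [-1.24  0.61 -0.62] rv [0.1  0.34 0.29] n 1 | row [-1.24  0.61 -0.62] [0.1  0.34 0.29]
(np.float64(321.3777777777778), np.float64(188.8), np.int64(90), np.float32(0.278083)) [ 0.00073329 -0.00536527  0.14569655]
```

View pics/wrist22.png

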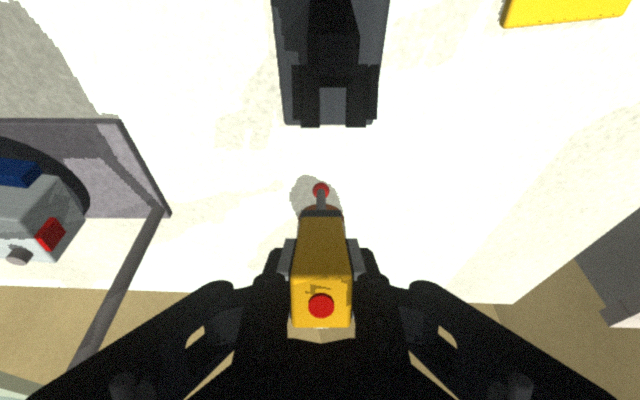

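Request:
carry_out(steps=[{"dx":-0.6,"dy":0.5,"dz":-0.3,"rx":0.1,"ry":0.3,"rz":0.3,"fingers":0},{"dx":-0.6,"dy":0.1,"dz":-0.3,"rx":0,"ry":0,"rz":0,"fingers":0},{"dx":0,"dy":0,"dz":0,"rx":0,"ry":0,"rz":0,"fingers":0}])

```text
clock: 18.65
position: [0.4799, 0.301, 0.1976]
tcp_rot: [0.653, 0.711, 0.195, 0.175]
ft_force: [-0.3, -0.5, -1.6]
grip_width: 0.0229
```

```bash
python3 - <<'E'
from plan import *
rows(HP+.05*EX,HR)
E
```

```text
clk 18.65 tcp [0.4799 0.301  0.1976] force [-0.3  -0.46 -1.63] w 0.0229
total d [-1.03 -0.17 -0.88] rv [-0.2   0.32  0.08] n 1 | row [-1.03 -0.17 -0.88] [-0.2   0.32  0.08]
```

Request:
carry_out(steps=[{"dx":-0.9,"dy":-0.15,"dz":-0.75,"rx":-0.2,"ry":0.3,"rz":0,"fingers":0},{"dx":-0.4,"dy":-0.04,"dz":-0.25,"rx":0,"ry":0,"rz":0,"fingers":0},{"dx":0,"dy":0,"dz":0,"rx":0,"ry":0,"rz":0,"fingers":0}])

```text
clock: 19.02
position: [0.4658, 0.299, 0.1874]
tcp_rot: [0.653, 0.712, 0.192, 0.175]
ft_force: [0.1, 0.4, -2.3]
grip_width: 0.0234
```

```bash
cat >> plan.py <<'E'
def home(off):
    s=sensors.read_state(); e=s['position']-HP; R0=HR.as_matrix()
    print('in home tool frame mm (x jaw, y out, z down-axis):',np.round(R0.T@e*1000,1)); 
    up=-R0[:,2]; rows(HP+off*EX+up*.001,HR,vmax=1.5)
E
python3 - <<'E'
from plan import *
home(.02)
E
```

```text
in home tool frame mm (x jaw, y out, z down-axis): [ 0.  46.  -0.6]
clk 19.02 tcp [0.4658 0.299  0.1874] force [ 0.06  0.44 -2.34] w 0.0234
total d [-2.26 -0.2  -1.27] rv [0.01 0.03 0.07] n 2 | row [-1.13 -0.1  -0.63] [0.   0.02 0.04]
```

Very well aligned. Go in.

Request:
carry_out(steps=[{"dx":-0.9,"dy":-0.08,"dz":-0.5,"rx":0,"ry":0,"rz":0,"fingers":0},{"dx":-1.1,"dy":-0.1,"dz":-0.62,"rx":0,"ry":0,"rz":0,"fingers":0},{"dx":-0.4,"dy":-0.03,"dz":-0.2,"rx":0,"ry":0,"rz":0,"fingers":0},{"dx":0,"dy":0,"dz":0,"rx":0,"ry":0,"rz":0,"fingers":0}])

```text
clock: 19.52
position: [0.4404, 0.2968, 0.1734]
tcp_rot: [0.653, 0.712, 0.192, 0.175]
ft_force: [0.1, 0.6, -2.4]
grip_width: 0.0234
```

```bash
python3 - <<'E'
from plan import *
home(.0)
E
```

```text
in home tool frame mm (x jaw, y out, z down-axis): [ 0.  16.9 -1.3]
clk 19.52 tcp [0.4404 0.2968 0.1734] force [ 0.13  0.65 -2.43] w 0.0234
total d [-1.44 -0.13 -0.87] rv [-0.01  0.04  0.06] n 2 | row [-0.72 -0.06 -0.44] [-0.    0.02  0.03]
```

Request:
carry_out(steps=[{"dx":-0.7,"dy":-0.06,"dz":-0.42,"rx":0,"ry":0,"rz":0,"fingers":0},{"dx":-0.5,"dy":-0.05,"dz":-0.3,"rx":0,"ry":0,"rz":0,"fingers":0},{"dx":-0.2,"dy":-0.02,"dz":-0.12,"rx":0,"ry":0,"rz":0,"fingers":0},{"dx":0,"dy":0,"dz":0,"rx":0,"ry":0,"rz":0,"fingers":0}])

```text
clock: 20.02
position: [0.426, 0.2957, 0.1649]
tcp_rot: [0.653, 0.711, 0.193, 0.175]
ft_force: [0.1, 0.7, -1.8]
grip_width: 0.0238
```

```bash
python3 - <<'E'
from plan import *
home(.0); snap('23')
E
```

```text
in home tool frame mm (x jaw, y out, z down-axis): [ 0.2  0.2 -1.2]
clk 20.02 tcp [0.426  0.2957 0.1649] force [ 0.06  0.74 -1.77] w 0.0238
total d [-0.   -0.02 -0.02] rv [-0.06  0.08  0.09] n 1 | row [-0.   -0.02 -0.02] [-0.06  0.08  0.09]
```

View pics/wrist23.png

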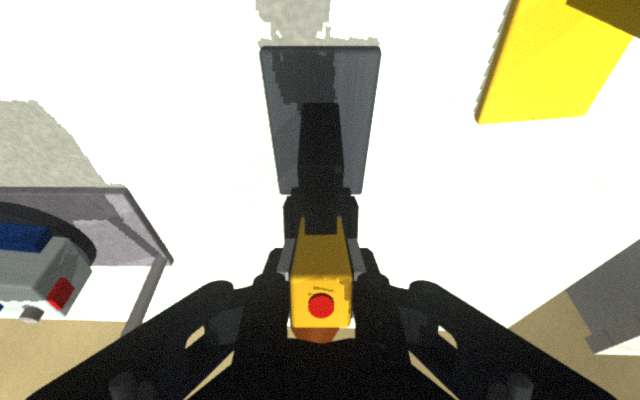

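Request:
carry_out(steps=[{"dx":0.03,"dy":0,"dz":-0.1,"rx":0,"ry":0,"rz":0,"fingers":0},{"dx":0,"dy":0,"dz":0,"rx":0,"ry":0,"rz":0,"fingers":0.3},{"dx":0,"dy":0,"dz":0,"rx":0,"ry":0,"rz":0,"fingers":0.5},{"dx":0,"dy":0,"dz":0,"rx":0,"ry":0,"rz":0,"fingers":0.7},{"dx":0,"dy":0,"dz":0,"rx":0,"ry":0,"rz":0,"fingers":1}])

```text
clock: 20.7
position: [0.4279, 0.2968, 0.1656]
tcp_rot: [0.653, 0.711, 0.195, 0.175]
ft_force: [-0.4, 1.0, -0.2]
grip_width: 0.0759
```

```bash
python3 - <<'E'
from plan import *
home(.0); snap('24')
E
```

```text
in home tool frame mm (x jaw, y out, z down-axis): [ 1.1  2.2 -0.8]
clk 20.7 tcp [0.4279 0.2968 0.1656] force [-0.35  1.04 -0.22] w 0.0759
total d [-0.19 -0.13 -0.09] rv [-0.2   0.24  0.1 ] n 1 | row [-0.19 -0.13 -0.09] [-0.2   0.24  0.1 ]
```

View pics/wrist24.png

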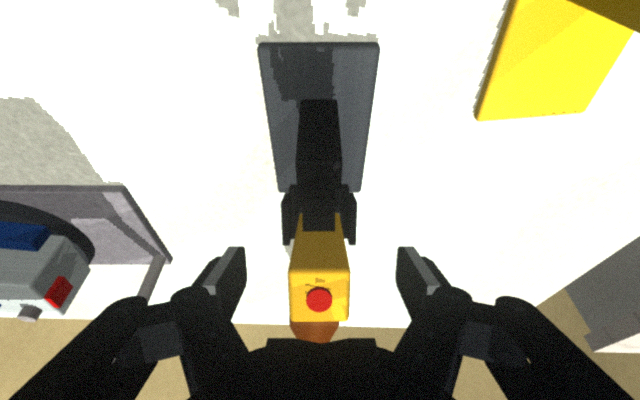

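Released and resting. Back out along the tool axis.

Request:
carry_out(steps=[{"dx":-0.6,"dy":-0.1,"dz":0.9,"rx":0,"ry":0,"rz":0,"fingers":1},{"dx":-0.85,"dy":-0.08,"dz":1.6,"rx":0,"ry":0,"rz":0,"fingers":1},{"dx":-1,"dy":-0.1,"dz":1.8,"rx":0,"ry":0,"rz":0,"fingers":1},{"dx":-1,"dy":-0.1,"dz":1.8,"rx":0,"ry":0,"rz":0,"fingers":1},{"dx":-1,"dy":-0.1,"dz":1.8,"rx":0,"ry":0,"rz":0,"fingers":1}])

```text
clock: 21.38
position: [0.3801, 0.2911, 0.2473]
tcp_rot: [0.653, 0.711, 0.193, 0.175]
ft_force: [-0.5, 0.4, -0.1]
grip_width: 0.0856
```

Request:
carry_out(steps=[{"dx":-1,"dy":-0.1,"dz":2,"rx":0,"ry":0,"rz":0,"fingers":1},{"dx":-0.5,"dy":0,"dz":2,"rx":0,"ry":0,"rz":0,"fingers":1},{"dx":0,"dy":0,"dz":1,"rx":0,"ry":0,"rz":0,"fingers":1},{"dx":0,"dy":0,"dz":0,"rx":0,"ry":0,"rz":0,"fingers":1}])

```text
clock: 21.88
position: [0.3626, 0.2909, 0.3022]
tcp_rot: [0.652, 0.712, 0.196, 0.175]
ft_force: [-0.1, 1.1, -0.1]
grip_width: 0.0856
```

```bash
python3 - <<'E'
from plan import *
home(.0); s,p,im,d=snap('25'); snap('25','scene')
c=cloud(p,d);b=im.astype(int); m=(b[:,:,0]>55)&(b[:,:,0]>2.2*b[:,:,1]); m[:,:270]=0;m[:,380:]=0; m[300:]=0; vs,us=np.nonzero(m); print(us.mean(),vs.mean(),len(us),np.median(c[m],0))
im=cv2.imread('pics/scene25.png'); crop(im,340,90,480,220,5,'pics/s25c.png',1)
E
```

```text
in home tool frame mm (x jaw, y out, z down-axis): [   1.2   14.  -151.8]
clk 21.88 tcp [0.3626 0.2909 0.3022] force [-0.05  1.09 -0.07] w 0.0856
total d [  6.33   0.47 -13.75] rv [-0.3   0.32 -0.12] n 11 | row [ 0.58  0.04 -1.25] [-0.03  0.03 -0.01]
319.0 180.55789473684212 95 [0.40868832 0.29452831 0.18701313]
```

View pics/wrist25.png

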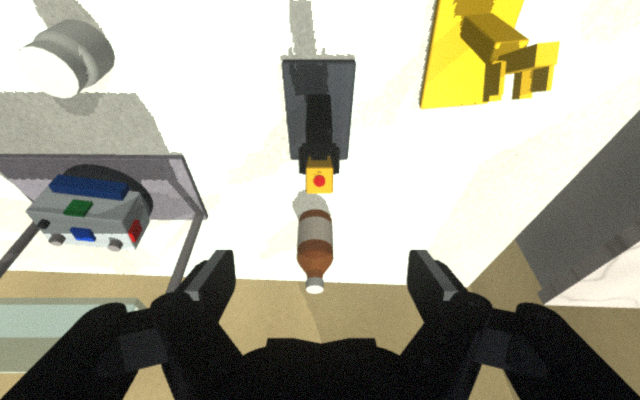

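View pics/scene25.png

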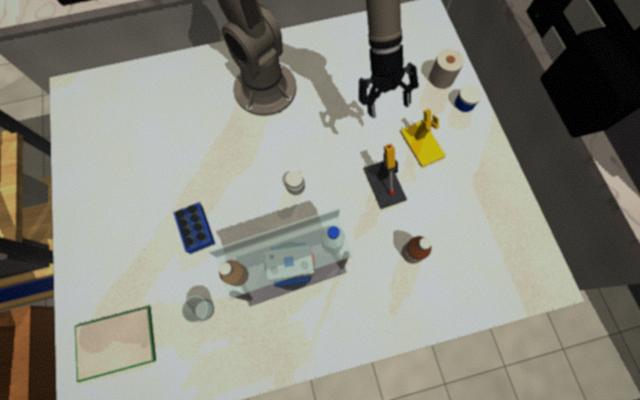

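View pics/s25c.png

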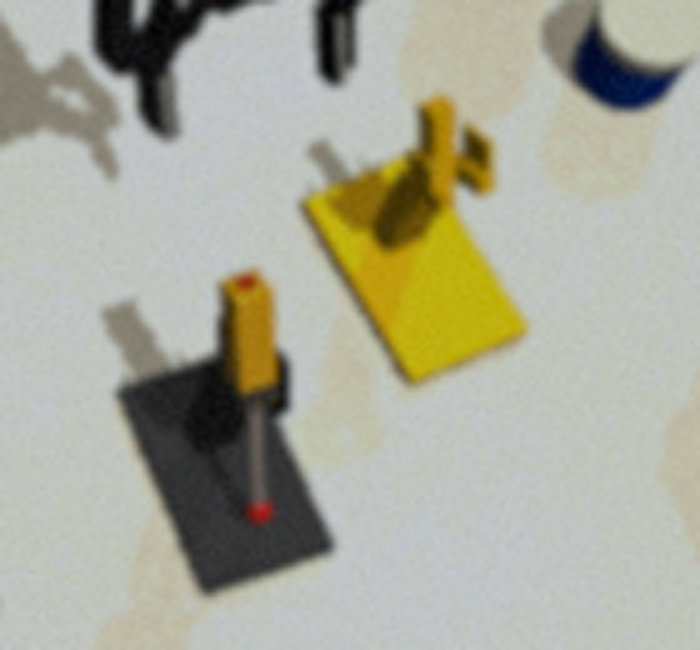

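The probe is back exactly as it was: the handle-top dot measured (0.4087, 0.2945, 0.187) both before and after. The bystanders have not moved, so I'm handing the job in.

```bash
python3 - <<'E'
from workcell import workorder
print(workorder.job_done())
E
```

```text
the job is handed in; nothing more can be done
None
```

I took the probe from the black rest and touched the blue, green and red pads in that order. I then laid the probe back in its rest, let go, backed the arm clear and handed the job in at about 22 s of the 72 s allowed. No verdict was reported.

**Touches:** each was held for at least half a second. Forces are the wrist sensor's change from the free-hanging reading, and that sensor's noise is about 0.5–1 N.

| Pad | Force |
|---|---|
| Blue (top) | about 4 N |
| Green (front) | about 4–5 N |
| Red (end) | about 3 N |

On blue and red the wrist pictures also showed the stylus deflecting. On green it was not visible, so that touch rests on the force reading.

**Probe:** it did not slip in the grip; the ball's place in the tool frame was the same before and after to about 1 mm. Back in the rest, the handle-top mark measured (0.409, 0.2945, 0.187) m, the same as at the start to under 1 mm.

**Surroundings:** in the last scene picture the amber bottle, beaker and jar stand where they were. I saw no contact with the shelf or block other than the ball.

**What disagreed:**
- From the cradle's base I worked out a handle position 7–11 mm in x away from where the probe actually lay. I trusted the direct sight of the probe for the grasp and returned it to that same pose. If the cradle-based position is the true one, the probe lies up to about 11 mm from the rest point, still inside the 14 mm allowed.
- Joint 4 reached its range limit on the first descent to the green pad and the arm stopped short. I did that touch leaning about 30° instead of 40°.

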